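# Lay the missing shingles of a sign's little roof in half-lap bond

### The arm

A 7-joint arm with a two-finger parallel gripper is mounted at the origin on the work surface. World frame = base frame: x ahead of the robot, y to its left, z up, the work surface at z = 0. Lengths are in m, angles in rad, forces in N, time in s.
With the tool pointing down it reaches from about 0.4 to 0.925 m from the base axis. Payload 4.1 kg.
Tool frame: the origin (TCP) lies at the very end of the fingers, on their centre line; the grasp point (between the pads) lies 19 mm behind it; z points along the fingers, y is the direction in which the jaws open and shut (so a half turn about z gives the same grasp; the last joint's range is limited). The gripper opens to 85 mm and grips with 20 to 120 N. Pads are 22 mm wide; open, the fingers measure 114 mm over their backs; the gripper's body (76 mm by 85 mm) begins 54 mm behind the grasp point. The pads swing forward as they close: fully open they stand 13 mm farther back than shut.
Start: joints at [-1.358, 0.398, 0.045, 1.537, -0.019, 1.207, -0.051], TCP at [0.199, 0.619, 0.231] pointing down, gripper open.
Joint ranges: [-2.82, 2.82], [-0.49, 2.23], [-1.37, 1.46], [0, 2.46], [-1.36, 4.5], [0.23, 2], [-2.94, 2.94]. Speed limits (rad/s): [2.57, 2.57, 3.14, 3.14, 3.14, 3.14, 3.14].

### API

Orientations are given as a unit quaternion [w, x, y, z].
In Python, from rig import * gives the robot as it stands.
- The arm moves only by the tool drive_tool, never from a script. Its argument "deltas" is one flat list of numbers, 5 for each row, row after row: the finger opening in mm, from 0 to 85.4, then the shift along the tool's x, y, z in mm, then the turn about the tool's z in degrees. A call has 1 to 12 rows; each row shifts and turns the commanded pose from where the row before left it, along the tool's axes as they then stand; what a row does not reach is not made up. A row lasts 1/12 s, in which the tool goes at most 41.7 mm and 7.16 degrees, less where a joint would pass 70% of its speed; a pose out of reach is approached as far as the arm can. A call is refused whole if a number of a shift passes 41.7 or a number of a turn 7.16, either way. A call with a gripper value outside its range is refused whole. The fingers move at their own pace and stop on an object; "squeeze" is the grip in N (left out, the last holds). Time passes only in rows, so rows that do not move let the fingers close. It gives the time, the measured TCP pose, the force and the opening at its end, in the units of the state.
- read_state(): the state, without advancing time (a new reading comes with each control period).
- get_image(name): name is "scene" or "top" or "wrist"; returns a dict with "color" (480x640x3 uint8, blue, green, red), "intrinsics" (3x3 intrinsics, pixels), "T" (4x4, takes a point from camera to world coordinates). Camera axes: x right, y down, z forward; pixel columns grow to the right and rows downward; lengths in m; the calibration is good to about 2 mm. A picture is of the moment at which its call begins. There is no depth.
- job_done(): hands the job in, once; it reports no verdict.
Trained networks look in the newest picture that a camera, given by its name, has taken for a name from the list of things; names that differ only in an ending like _2 or _b are one class to them, and where a whole thing is asked for, a point or a joint stands for the part that bears it (a point fixed in the world has none). Each returns a list of dicts, best first, with "conf" (0 to 1); they miss things now and then, are a little off and sometimes report something else, mostly with a low value. They report only what shows in the picture. A call takes as long as a camera call. They do not tell look-alikes from the thing itself.
- search_frame(camera, target): "bbox" ([left, top, right, bottom] in pixels, round what is visible of it).
- outline_of(camera, target): "pixels" (480x640 bool, what is visible of it) and "bbox" ([left, top, right, bottom] in pixels, round what is visible of it).
- landmark_of(camera, target): "xy" ([column, row] in pixels: a listed point, or the origin of a listed thing).
The state is a dict: "time_s": time; "joint_pos": joint angles; "qvel": joint speeds; "effort": joint torques, N m; "ee_pos": TCP position; "orientation": TCP orientation; "contact_force": force on the tool from outside, world axes, zero at the start; "wrist_torque": the same for the moment, N m; "finger_gap": opening from 0.0 (shut) to 1.0 (fully open).
Only numpy, scipy, OpenCV 4.12 (cv2) and the standard library are available. Lean on these libraries where they do the work, as an engineer would, in place of code of your own. Each camera call takes 0.05 s, during which the arm holds its last target.

### The job

Finish the little sloping sign roof in staggered courses, using the two loose wooden shingles. First lay one in the bare place of the second course, inside the blue outline beside the nailed shingle; then lay the other above it as the third course, centred over the joint of the two second-course shingles, half a length offset. Each lies flat on the deck, square, battens pointing up the slope and its lower edge butted against the course below; set it down on the roof before letting go, and do not disturb the ink bottles or the inkstone.

Things in the scene. Friction and masses are not known exactly. Their poses are not given: they have to be found in the camera images.
- shingle_a: Loose wooden shingle lying flat, batten up, on the right of the table: mid-brown plate 70 mm (its x) by 90 mm (y), 10 mm thick, with a dark-brown batten on its middle, 50 mm along x, 24 mm wide, 30 mm high (40 mm in all). 100 to 210 g. Origin: centre of its underside, z up. Half a turn about z is the same. Grip the batten's two long sides (24 mm).
- shingle_b: Second loose shingle, the same in every way as shingle_a; either one may go in either place. Origin: centre of its underside, z up through the batten, x along the batten.
- roof: Fixed little roof on a trestle: plywood deck rising away from the robot at 30 degrees, turned up to 15 degrees about the vertical. Origin on the table straight under the deck point; frame level. First course: three nailed shingles like the loose ones, centres (deck point's axes) x = -35, y = -94, 0, +94 mm: 4 mm gaps. A shingle let go on the slope stays by friction.
- deck (a point): Point on the deck surface, on its centreline, at the first course's upper edge, 75 mm above the table. x up the slope, y along the courses (left, facing up the slope), z square out of the deck. Deck: x -90 to +150, y -150 to +150 mm. Shingles butted home have centres at x = +35 mm (second course, y = +47 and -47) and x = +105 mm, y = 0 (third course).
- nailed: The one shingle already nailed (fixed) in the second course, same size, with four steel nail heads. Origin: centre of its underside on the deck, at x = +35 mm, y = +47 or -47 mm in the deck point's axes (the side changes). Its frame is level, turned with the roof; its shape is pitched 30 degrees.
- bare_place (a point): Centre of the thin blue rectangle (69 by 88 mm) painted on the deck: the bare place of the second course, beside the nailed shingle. Axes as the deck point: x up the slope, y along the course, z out of the deck. A shingle whose underside centre is here, its x along this x, touches the first course and is 4 mm from the nailed one.
- ink_yellow: Bystander: black ink bottle with yellow cap, 60 mm across, 125 mm high, standing loose beyond the loose shingles. Origin at the centre of its underside.
- ink_white: Bystander: black ink bottle with white cap, 56 mm across, 115 mm high, standing loose beyond the loose shingles. Origin at the centre of its underside.
- inkstone: Bystander: loose dark inkstone tray, 140 by 75 by 24 mm, right of the loose shingles. Origin at the centre of its underside.
Mind the look-alikes: they are no part of the job. What is shaped like the shingle_a but green is not meant.

How it is judged:
By the outcome, as a careful person would: the job done as asked, in the order asked, and still so for the second after the job is handed in, with the robot touching nothing.
It also fails if it takes over 56 s, if anything falls off the work surface, if the arm or the gripper's body presses on something with over 40 N, if the wrist force passes 120 N, or if a joint passes its speed limit or range.

## Working session

There is one attempt and no reset: what is moved stays moved. The work goes in short steps, Python scripts to look and compute and a tool call to move; the robot and the scene stay as the last step left them, time stands still between calls to the robot, and variables do not carry over. Pictures are saved under pics/ and viewed, and the job is handed in when it is done.

Besides the shell and the picture viewer there is one more tool, called after "Emit:" as name(argument=value, ...) on one line, values as JSON. drive_tool: Moves the arm, as the interface text tells. Its arguments: {"type":"object","properties":{"deltas":{"type":"array"},"squeeze":{"type":"number"}},"required":["deltas"]}

```bash
ls; mkdir -p pics
python3 - <<'E'
from rig import *
import cv2
print(read_state())
for n in ["scene","top","wrist"]:
    im=get_image(n); cv2.imwrite(f"pics/{n}0.png",im["color"]); print(n,im["intrinsics"].tolist(),im["T"].round(4).tolist())
E
```

```text
pics
{'time_s': 0.0, 'joint_pos': array([-1.35803997,  0.39919985,  0.04503387,  1.53790989, -0.01871174,
        1.20689294, -0.05070681]), 'qvel': array([-0.00033633,  0.00066078,  0.00085661, -0.00134291,  0.00062373,
       -0.00136444, -0.00153031]), 'effort': array([ 7.59549948e-04, -4.75136411e+01,  1.36498399e+00, -2.54222327e+01,
        1.15200397e-02,  9.70823807e-03, -1.13090763e-05]), 'ee_pos': array([0.19915317, 0.61805796, 0.23024509]), 'orientation': array([-9.14747841e-05,  1.55197943e-01,  9.87882893e-01, -9.89978755e-04]), 'contact_force': array([ 0.35483211, -0.37506209,  0.1000655 ]), 'wrist_torque': array([ 0.01528651, -0.02872904,  0.04080676]), 'finger_gap': 0.9997083318526979}
scene [[584.2759202348877, 0.0, 337.3658799308189], [0.0, 584.2759202348877, 233.3519959023736], [0.0, 0.0, 1.0]] [[-0.7314, 0.358, -0.5803, 1.0952], [0.6818, 0.3726, -0.6295, 0.5555], [-0.0092, -0.8561, -0.5166, 0.6404], [0.0, 0.0, 0.0, 1.0]]
top [[467.4995538725058, 0.0, 312.2255199231027], [0.0, 467.4995538725058, 245.3387534242743], [0.0, 0.0, 1.0]] [[-0.0032, -0.9812, 0.1931, 0.3079], [-0.9999, 0.0011, -0.0112, -0.1129], [0.0108, -0.1931, -0.9811, 0.978], [0.0, 0.0, 0.0, 1.0]]
wrist [[427.43532899856154, 0.0, 322.6577476244943], [0.0, 427.43532899856154, 232.84190068947382], [0.0, 0.0, 1.0]] [[0.3059, 0.9129, 0.2703, 0.1308], [0.9521, -0.2932, -0.0874, 0.6399], [-0.0005, 0.2841, -0.9588, 0.3732], [0.0, 0.0, 0.0, 1.0]]
```

View pics/top0.png

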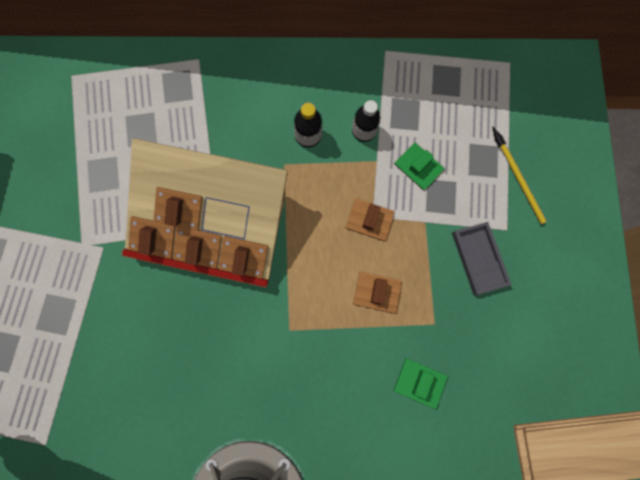

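View pics/scene0.png

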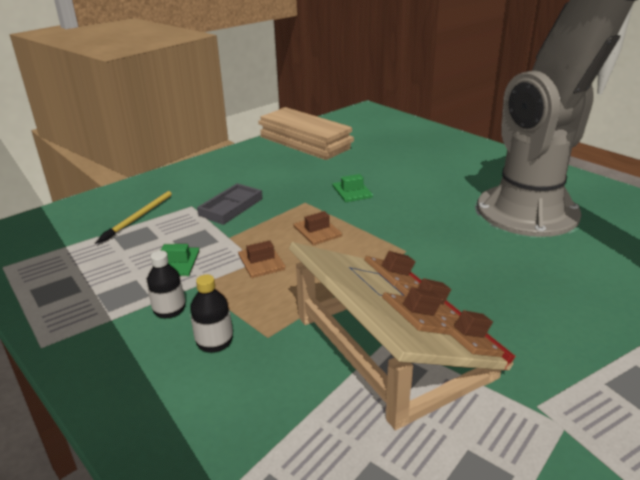

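The top view shows the roof at left (blue bare place at about (225,218)), with the nailed shingle at (178,210). The loose brown shingles are at (371,218) and (378,292); the green look-alikes are at (420,165) and (421,384).

```bash
cat > h.py <<'E'
from rig import *
import numpy as np, cv2
from scipy.optimize import least_squares
from scipy.spatial.transform import Rotation as Rn
def proj(im,P):
    P=np.atleast_2d(P); T=im["T"]; K=im["intrinsics"]
    c=(P-T[:3,3])@T[:3,:3]; u=c@K.T; return u[:,:2]/u[:,2:]
def ray(im,uv,z):
    T=im["T"];K=im["intrinsics"]
    d=T[:3,:3]@np.linalg.inv(K)@np.array([uv[0],uv[1],1.]); o=T[:3,3]
    return o+d*(z-o[2])/d[2]
def tri(obs):
    A=np.zeros((3,3));b=np.zeros(3)
    for im,uv in obs:
        d=im["T"][:3,:3]@np.linalg.inv(im["intrinsics"])@np.array([uv[0],uv[1],1.]);d/=np.linalg.norm(d)
        M=np.eye(3)-np.outer(d,d);A+=M;b+=M@im["T"][:3,3]
    return np.linalg.solve(A,b)
E
python3 - <<'E'
from h import *
ims={n:get_image(n) for n in ["top","scene"]}
lm={}
for t in ["deck","bare_place","nailed","roof","shingle_a","ink_yellow","ink_white","inkstone"]:
    for n in ims:
        r=landmark_of(n,t); print(t,n,[(np.round(q["xy"],1).tolist(),round(q["conf"],2)) for q in r][:4])
        if r: lm[t,n]=r[0]["xy"]
for t in ["deck","bare_place","nailed"]:
    if (t,"top") in lm and (t,"scene") in lm: print(t,tri([(ims[n],lm[t,n]) for n in ims]))
for n in ims:
    print(n,[(np.round(q["bbox"],0).tolist(),round(q["conf"],2)) for q in search_frame(n,"shingle_a")])
for n,box in [("top",(110,130,300,290)),("top",(330,180,420,320)),("scene",(280,220,530,440)),("scene",(230,190,350,290))]:
    a,b,c,d=box; s=min(800/(c-a),600/(d-b)); 
    cv2.imwrite(f"pics/crop_{n}_{a}.png",cv2.resize(ims[n]["color"][b:d,a:c],None,fx=s,fy=s,interpolation=cv2.INTER_CUBIC)); print(n,a,s)
E
```

```text
deck top [([201.6, 225.5], 0.78)]
deck scene [([409.4, 300.9], 0.68)]
bare_place top []
bare_place scene [([377.2, 286.0], 0.49)]
nailed top [([176.4, 202.5], 0.82)]
nailed scene [([413.8, 313.1], 0.58)]
roof top [([204.1, 236.0], 0.92)]
roof scene []
shingle_a top [([375.2, 293.1], 0.94), ([418.3, 164.2], 0.88), ([419.5, 383.2], 0.59), ([374.0, 221.8], 0.58)]
shingle_a scene [([261.8, 262.1], 0.95), ([348.0, 194.2], 0.92), ([175.2, 263.5], 0.88), ([315.9, 231.0], 0.64)]
ink_yellow top [([306.6, 136.0], 0.94)]
ink_yellow scene [([213.2, 339.5], 0.92)]
ink_white top [([364.2, 128.9], 0.72)]
ink_white scene [([167.3, 305.7], 0.82)]
inkstone top [([478.7, 259.1], 0.8)]
inkstone scene [([228.4, 204.9], 0.75)]
deck [0.52368127 0.09649505 0.07883109]
nailed [0.56454263 0.14048229 0.10294268]
top [([352.0, 273.0, 406.0, 315.0], 0.97), ([398.0, 139.0, 446.0, 188.0], 0.78), ([348.0, 202.0, 397.0, 241.0], 0.76), ([392.0, 360.0, 448.0, 409.0], 0.66), ([453.0, 223.0, 514.0, 294.0], 0.24)]
scene [([298.0, 210.0, 340.0, 243.0], 0.87), ([240.0, 242.0, 287.0, 279.0], 0.78), ([164.0, 247.0, 199.0, 279.0], 0.78), ([330.0, 174.0, 371.0, 200.0], 0.56)]
top 110 3.75
top 330 4.285714285714286
scene 280 2.727272727272727
scene 230 6.0
```

View pics/crop_top_110.png

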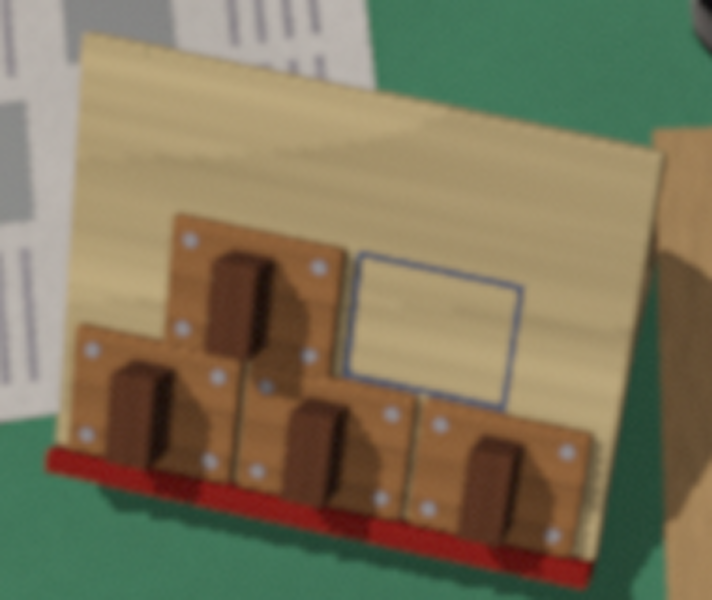

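View pics/crop_top_330.png

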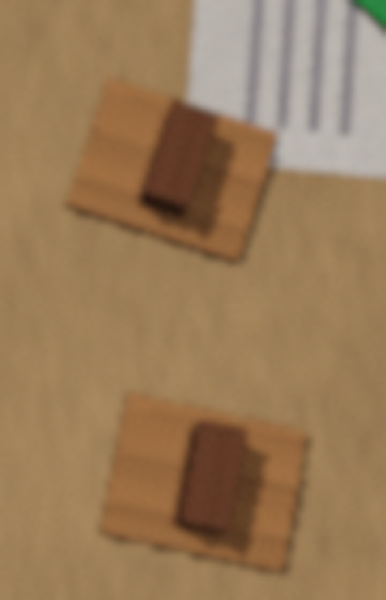

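View pics/crop_scene_230.png

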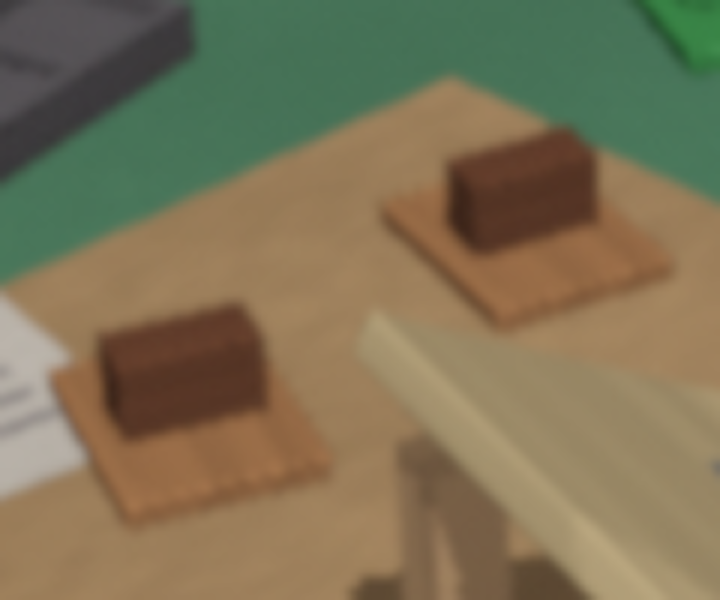

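View pics/crop_scene_280.png

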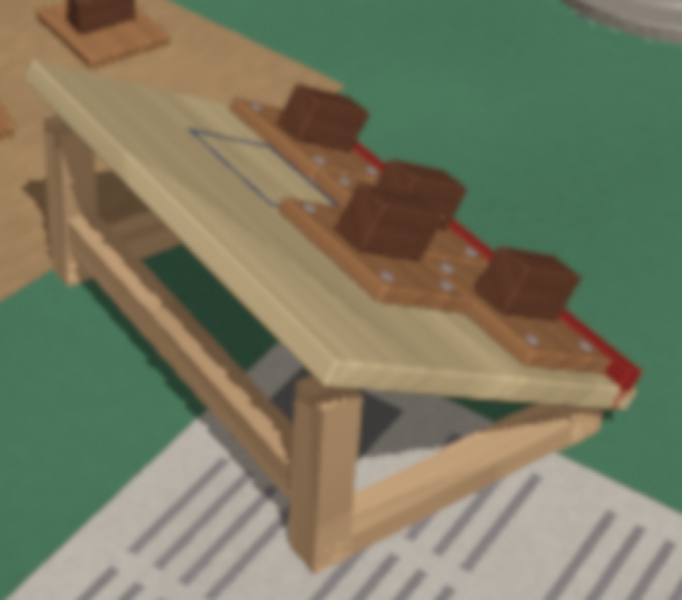

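```bash
cat > fit.py <<'E'
from h import *
ims={n:get_image(n) for n in ["top","scene"]}
def cv(n,off,s,pts): return [(n,(np.array([u,v])+.5)/s-.5+off,np.array(p)/1000.) for u,v,*p in pts]
def roofT(x,y,yaw,z=.075):
    T=np.eye(4);T[:3,:3]=Rn.from_euler('z',yaw).as_matrix()@Rn.from_euler('y',-np.pi/6).as_matrix();T[:3,3]=x,y,z;return T
def flat(x,y,yaw):
    T=np.eye(4);T[:3,:3]=Rn.from_euler('z',yaw).as_matrix();T[:3,3]=x,y,0;return T
def solve(obs,f,p0):
    def res(p):
        T=f(*p); return np.concatenate([proj(ims[n],T[:3,:3]@q+T[:3,3])[0]-uv for n,uv,q in obs])
    r=least_squares(res,p0,loss='soft_l1',f_scale=1.)
    return r.x,res(r.x).reshape(-1,2)
R=cv("top",[110,130],3.75,[(360,254,69,-3.5,0),(521,288,69,-90.5,0),(505,407,1,-90.5,0),(347,377,1,-3.5,0),(84,33,150,150,0),(663,153,150,-150,0),(177,213,70,92,10),(347,249,70,2,10),(81,325,0,139,10),(592,433,0,-139,10)])
S=cv("scene",[280,220],600/220,[(193,131,69,-90.5,0),(36,62,150,-150,0),(234,100,0,-139,10),(283,201,70,2,10)])
if __name__=="__main__":
    for o,nm in [(R,"top"),(S,"scene"),(R+S,"both")]:
        p,e=solve(o,roofT,[.52,.1,-.2]); print(nm,p.round(4),np.degrees(p[2]).round(2)); 
    print(e.round(1).tolist())
    pr=p
    t1=cv("top",[330,180],600/140,[(112,82,35,45,10),(275,133,35,-45,10),(68,205,-35,45,10)])
    t2=cv("top",[330,180],600/140,[(127,395,35,45,10),(308,437,35,-45,10),(101,530,-35,45,10)])
    # scene: near=s1
    s1=cv("scene",[230,190],6,[(135,512,35,45,10),(328,465,-35,45,10),(55,372,35,-45,10)])
    s2=cv("scene",[230,190],6,[(503,320,35,45,10),(671,262,-35,45,10),(384,203,35,-45,10)])
    for t,s in [(t1,s1),(t2,s2)]:
        for o in (t,s,t+s):
            p,e=solve(o,flat,[.5,-.25,-.2]);print(p.round(4),np.degrees(p[2]).round(2),e.round(1).tolist())
E
python3 fit.py
```

```text
top [ 0.5177  0.0981 -0.2153] -12.34
scene [ 0.521   0.1028 -0.2238] -12.82
both [ 0.5178  0.0988 -0.215 ] -12.32
[[-0.1, -1.1], [0.9, -0.9], [0.2, 0.3], [-0.5, -0.8], [-0.8, -0.2], [0.4, 0.2], [-1.3, 0.2], [-1.0, 0.3], [-1.6, -0.1], [-0.0, 0.6], [-1.7, -0.7], [-1.2, -1.5], [0.3, -1.5], [0.4, -2.2]]
[ 0.5549 -0.2481 -0.3249] -18.61 [[-0.7, -0.8], [1.3, 0.2], [-0.2, 0.5]]
[ 0.5589 -0.2439 -0.3489] -19.99 [[-1.1, 0.4], [2.2, -0.3], [-0.2, -0.2]]
[ 0.5561 -0.247  -0.3315] -19.0 [[-1.0, -1.5], [0.8, -0.2], [-0.8, -0.3], [-0.4, -0.8], [2.6, -1.8], [-0.2, -1.1]]
[ 0.3983 -0.2583 -0.235 ] -13.47 [[0.3, -0.4], [0.3, -0.3], [-0.7, 0.9]]
[ 0.4035 -0.2567 -0.2225] -12.75 [[-0.4, -0.4], [1.1, 0.1], [-0.4, 0.1]]
[ 0.4004 -0.2586 -0.2266] -12.98 [[0.3, -1.2], [0.3, -1.5], [-0.5, 0.1], [0.0, -1.3], [1.6, -0.7], [0.3, -0.7]]
```

Emit:
drive_tool(deltas=[85, -27, -22, -2.8, 0, 85, -27, -22, -2.8, 0, 85, -27, -22, -2.8, 0, 85, -27, -22, -2.8, 0, 85, -27, -22, -2.8, 0, 85, -27, -22, -2.8, 0, 85, -27, -22, -2.8, 0, 85, -27, -22, -2.8, 0, 85, -27, -22, -2.8, 0, 85, -27, -22, -2.8, 0])

```text
time_s: 2.08
ee_pos: [0.3896, 0.3249, 0.2597]
orientation: [0.0, 0.155, 0.988, 0.0]
contact_force: [0.4, -0.1, 0.0]
finger_gap: 0.995
```

Emit:
drive_tool(deltas=[85, -27, -22, -2.8, 0, 85, -27, -22, -2.8, 0, 85, -27, -22, -2.8, 0, 85, -27, -22, -2.8, 0, 85, -27, -22, -2.8, 0, 85, -27, -22, -2.8, 0, 85, -27, -22, -2.8, 0, 85, -27, -22, -2.8, -5.6, 85, 0, 0, 0, 0, 85, 0, 0, 0, 0])

```text
time_s: 2.92
ee_pos: [0.5414, 0.0902, 0.282]
orientation: [0.0, 0.11, 0.994, -0.0]
contact_force: [-0.2, 0.4, 0.4]
finger_gap: 1.001
```

Run:
```python
from h import *
im=get_image("wrist");cv2.imwrite("pics/w1.png",im["color"])
s=read_state();print(s["time_s"],s["ee_pos"],s["orientation"],s["contact_force"])
R=Rn.from_quat(np.roll(s["orientation"],-1)).as_matrix();print(R.round(4), R.T@(im["T"][:3,3]-s["ee_pos"]),(R.T@im["T"][:3,:3]).round(4))
```

```text
2.9667 [0.5405166  0.09248242 0.28166879] [-1.45434738e-04  1.07850351e-01  9.94167081e-01  3.10273506e-04] [-0.0650133  -0.09159467  0.30322812]
[[-9.767e-01  2.144e-01 -2.000e-04]
 [ 2.144e-01  9.767e-01  6.000e-04]
 [ 4.000e-04  6.000e-04 -1.000e+00]] [ 0.07065316 -0.00229353 -0.14308159] [[-2.800e-03 -9.585e-01 -2.852e-01]
 [ 1.000e+00 -2.900e-03 -3.000e-04]
 [-5.000e-04 -2.852e-01  9.585e-01]]
```

View pics/w1.png

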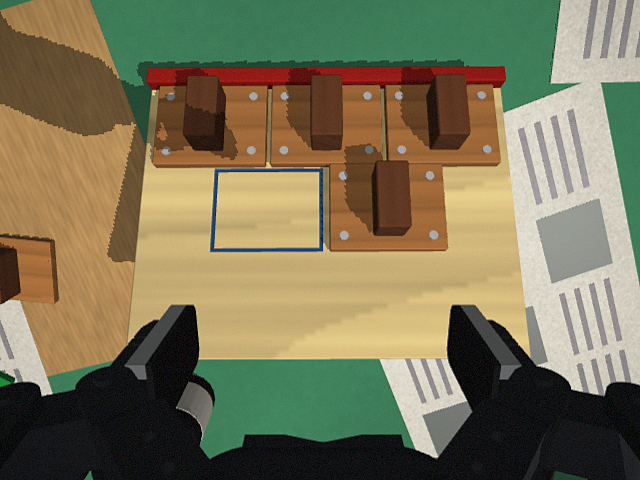

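```bash
cat > blue.py <<'E'
from h import *
def bluequad(c):
    c=c.astype(int); m=((c[...,0]>c[...,2]+40)&(c[...,0]>c[...,1]+15)).astype(np.uint8)
    n,l,st,_=cv2.connectedComponentsWithStats(m,connectivity=8)
    k=1+np.argmax(st[1:,2]*st[1:,3]*(st[1:,4]>40)); m=(l==k).astype(np.uint8)
    ys,xs=np.nonzero(m); P=np.c_[xs,ys].astype(np.float32)
    q=cv2.boxPoints(cv2.minAreaRect(P))
    # refine: centre-line fit on each side
    c0=q.mean(0)
    for it in range(4):
        L=[]
        for i in range(4):
            a,b=q[i],q[(i+1)%4]; d=(b-a)/np.linalg.norm(b-a); nn=np.array([-d[1],d[0]]); t=(P-a)@d; e=(P-a)@nn
            s=(np.abs(e)<4)&(t>6)&(t<np.linalg.norm(b-a)-6)
            vx,vy,x0,y0=cv2.fitLine(P[s],cv2.DIST_HUBER,0,.01,.01).ravel(); L.append(np.cross([x0,y0,1],[x0+vx,y0+vy,1]))
        q=np.array([np.cross(L[i-1],L[i]) for i in range(4)]); q=(q[:,:2]/q[:,2:]).astype(np.float32)
    return q,m
E
python3 - <<'E'
from blue import *
im=get_image("wrist"); q,m=bluequad(im["color"]); print(q, m.sum())
s=read_state();print(s["time_s"],s["ee_pos"],im["T"][:3,3])
a,b,c,d=120,150,360,330
cv2.imwrite("pics/w1a.png",cv2.resize(im["color"][b:d,a:c],None,fx=3.3333,fy=3.3333,interpolation=cv2.INTER_CUBIC))
a,b,c,d=320,150,560,330
cv2.imwrite("pics/w1b.png",cv2.resize(im["color"][b:d,a:c],None,fx=3.3333,fy=3.3333,interpolation=cv2.INTER_CUBIC))
E
```

```text
[[208.77692 251.     ]
 [213.6113  172.     ]
 [318.0025  172.     ]
 [318.0025  251.     ]] 1134
3.0167 [0.54005363 0.09372517 0.28151043] [0.47028587 0.10718534 0.42453992]
```

View pics/w1a.png

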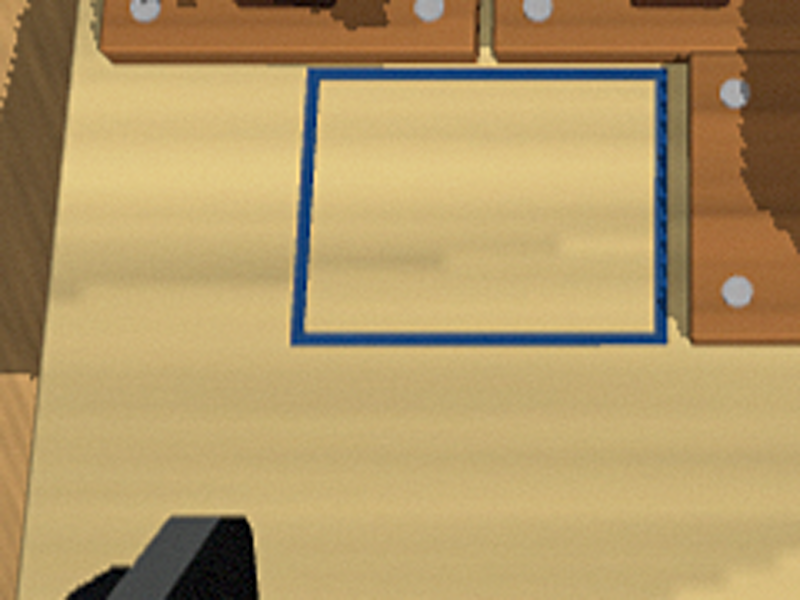

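View pics/w1b.png

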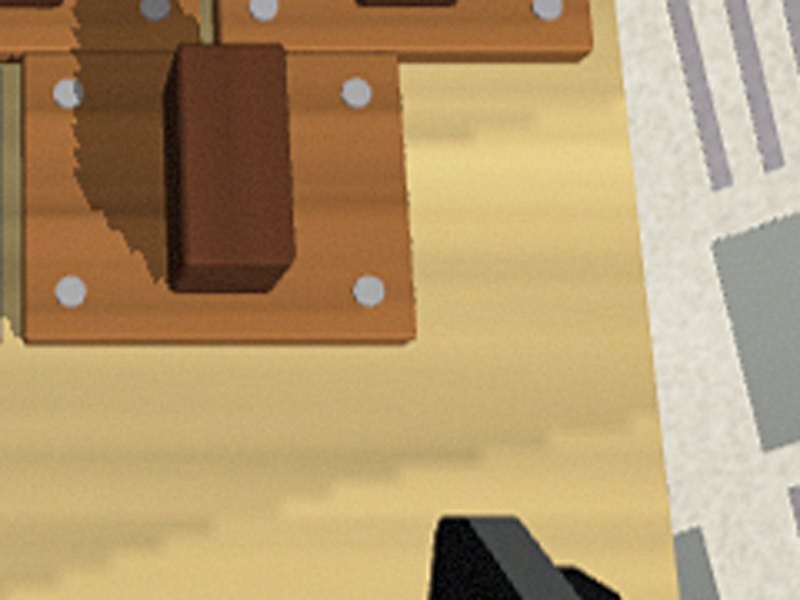

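The wrist picture shows the blue rectangle at columns 209–318, rows 172–251, right of it the nailed shingle. The arm was still settling, so I'll hold and measure again.

Emit:
drive_tool(deltas=[85, 0, 0, 0, 0, 85, 0, 0, 0, 0, 85, 0, 0, 0, 0])

```text
time_s: 3.27
ee_pos: [0.54, 0.094, 0.2817]
orientation: [-0.0, 0.106, 0.994, 0.0]
contact_force: [-0.2, 0.4, 0.8]
finger_gap: 0.992
```

Run:
```python
from blue import *
from fit import roofT
im=get_image("wrist"); q,m=bluequad(im["color"]); print(q)
s=read_state();print(s["time_s"],s["ee_pos"],im["T"][:3,3])
tgt=np.array([[68.5,-90,0],[1,-90,0],[1,-4,0],[68.5,-4,0]])/1000
o=np.argsort(np.arctan2(*(q-q.mean(0)).T)); 
q=np.array(sorted(q.tolist(),key=lambda p:p[0])); L=q[:2][np.argsort(-q[:2,1])]; Rr=q[2:][np.argsort(q[2:,1])]
q=np.r_[L,Rr]; print(q)
def res(p):
    T=roofT(*p); return (proj(im,tgt@T[:3,:3].T+T[:3,3])-q).ravel()
r=least_squares(res,[.52,.1,-.21]); print(r.x.round(4),np.degrees(r.x[2]),r.fun.round(2))
r=least_squares(lambda p:res(p),[.52,.1,-.21,.075]); print(r.x.round(4),np.degrees(r.x[2]),r.fun.round(2))
T=roofT(*r.x)
extra=np.array([[150,150,0],[150,-150,0],[0,-139,10],[0,139,10],[70,2,10],[70,92,10]])/1000
print(proj(im,extra@T[:3,:3].T+T[:3,3]).round(1))
cv2.imwrite("pics/w2.png",im["color"])
R=Rn.from_quat(np.roll(s["orientation"],-1)).as_matrix();print(np.degrees(np.arctan2(R[1,0],R[0,0])), R.T@(im["T"][:3,3]-s["ee_pos"]))
```

```text
[[212.63454 172.     ]
 [317.0317  172.     ]
 [316.95847 252.     ]
 [207.38896 252.     ]]
3.4167 [0.54029233 0.0932885  0.2817216 ] [0.46988971 0.10803909 0.42455608]
[[207.38896179 252.        ]
 [212.63453674 172.        ]
 [317.03170776 172.        ]
 [316.95846558 252.        ]]
[ 0.519   0.0978 -0.2118] -12.138089068953748 [-0.37  0.67 -0.46 -0.6   0.46 -0.62  0.36  0.62]
[ 0.5197  0.0972 -0.2123  0.0715] -12.162138883140523 [ 0.22  0.2   0.08 -0.22 -0.07 -0.2  -0.23  0.19]
[[523.3 359.8]
 [120.  360. ]
 [148.6 166. ]
 [494.8 166. ]
 [324.4 251.6]
 [442.  251.6]]
167.79494345865294 [ 0.07193651 -0.00042809 -0.1428312 ]
```

View pics/w2.png

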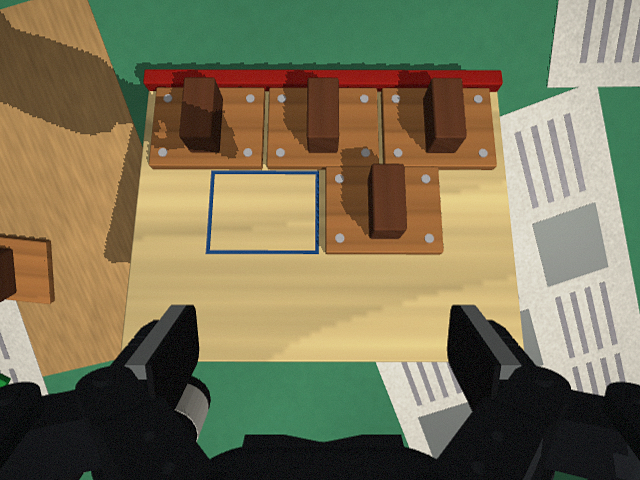

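Emit:
drive_tool(deltas=[60, 4.8, -33.9, 5.5, 0, 60, 4.8, -33.9, 5.5, 0, 60, 4.8, -33.9, 5.5, 0, 60, 4.8, -33.9, 5.5, 0, 60, 4.8, -33.9, 5.5, 0, 60, 4.8, -33.9, 5.5, 0, 60, 4.8, -33.9, 5.5, 0, 60, 4.8, -33.9, 5.5, 0, 60, 4.8, -33.9, 5.5, 0, 60, 4.8, -33.9, 5.5, 0, 60, 4.8, -33.9, 5.5, 0])

```text
time_s: 4.33
ee_pos: [0.4091, -0.2617, 0.2212]
orientation: [0.001, 0.107, 0.994, 0.0]
contact_force: [0.3, -0.3, 0.1]
finger_gap: 0.701
```

Emit:
drive_tool(deltas=[60, 0, 0, 0, 0, 60, 0, 0, 0, 0, 60, 0, 0, 0, 0, 60, 0, 0, 0, 0])

```text
time_s: 4.67
ee_pos: [0.4106, -0.2591, 0.2212]
orientation: [0.0, 0.106, 0.994, 0.0]
contact_force: [-0.4, 0.4, 0.0]
finger_gap: 0.706
```

Run:
```python
from h import *
im=get_image("wrist"); cv2.imwrite("pics/w3.png",im["color"])
s=read_state();print(s["time_s"],s["ee_pos"],im["T"][:3,3])
R=Rn.from_quat(np.roll(s["orientation"],-1)).as_matrix();print(np.degrees(np.arctan2(R[1,0],R[0,0])))
```

```text
4.7167 [ 0.41067224 -0.25902709  0.22127112] [ 0.34021779 -0.24469916  0.3640674 ]
167.91086788887938
```

View pics/w3.png

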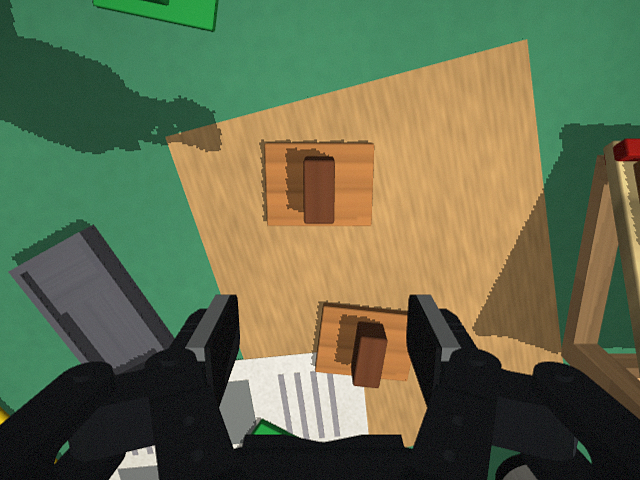

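The wrist view shows the near shingle's plate at (264–373, 143–225) and its batten at (304–334, 157–223), square to the tool.

```bash
cat > shin.py <<'E'
from fit import *
def fitsh(im,pts,p0):
    uv=np.array([p[:2] for p in pts],float); X=np.array([p[2:] for p in pts])/1000.
    def res(p):
        T=flat(*p); return (proj(im,X@T[:3,:3].T+T[:3,3])-uv).ravel()
    r=least_squares(res,p0,loss='soft_l1'); print(r.x.round(4),np.degrees(r.x[2]).round(2),r.fun.reshape(-1,2).round(1).tolist()); return r.x
E
python3 - <<'E'
from shin import *
im=get_image("wrist"); c=im["color"]
cv2.imwrite("pics/w3a.png",cv2.resize(c[130:235,250:390],None,fx=5.7,fy=5.7,interpolation=cv2.INTER_CUBIC))
p=fitsh(im,[(373,143,-35,45,10),(264,143,-35,-45,10),(372.5,225,35,45,10),(266.5,225,35,-45,10),(334,157,-25,12,40),(304,157,-25,-12,40)],[.4,-.26,-.22])
s=read_state();R=Rn.from_quat(np.roll(s["orientation"],-1)).as_matrix()
print((R.T@(np.r_[p[:2],.02]-s["ee_pos"])*1000).round(1))
E
```

```text
[ 0.4011 -0.2603 -0.2082] -11.93 [[1.3, -1.3], [-0.4, -1.0], [-0.8, -0.3], [0.5, -0.0], [0.7, 1.5], [-1.2, 1.6]]
[  8.9  -2.8 201.3]
```

View pics/w3a.png

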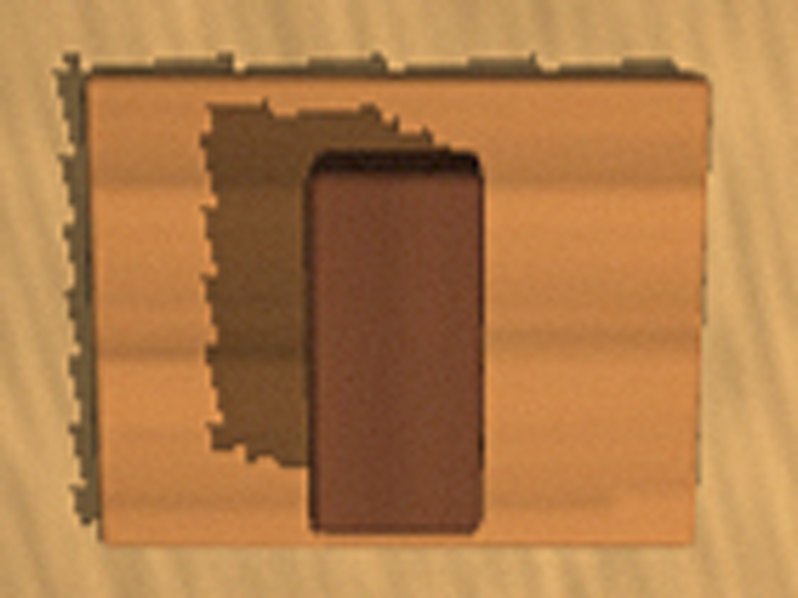

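Run:
```python
from shin import *
im=get_image("wrist")
f=lambda u,v:(250+(u+.5)/5.7-.5,130+(v+.5)/5.7-.5)
p=fitsh(im,[(*f(710,78),-35,45,10),(*f(88,75),-35,-45,10),(*f(693,543),35,45,10),(*f(101,543),35,-45,10),(*f(482,172),-25,12,40),(*f(310,172),-25,-12,40),(*f(482,533),25,12,40),(*f(312,533),25,-12,40)],[.4,-.26,-.22])
s=read_state();R=Rn.from_quat(np.roll(s["orientation"],-1)).as_matrix()
print((R.T@(np.r_[p[:2],.02]-s["ee_pos"])*1000).round(1),np.degrees(np.arctan2(R[1,0],R[0,0]))-180)
```

```text
[ 0.4013 -0.2608 -0.2152] -12.33 [[0.6, -0.5], [-0.9, -0.4], [0.5, 0.8], [-0.3, 0.5], [1.0, -0.3], [-0.7, -0.5], [0.3, 0.4], [-0.5, 0.3]]
[  8.4  -2.6 201.2] -12.202886375169754
```

Emit:
drive_tool(deltas=[60, 8.4, -2.6, 20, 0, 60, 0, 0, 30, 0, 60, 0, 0, 35, 0, 60, 0, 0, 35, 0, 60, 0, 0, 30, 0, 60, 0, 0, 20, 0, 60, 0, 0, 15, 0, 60, 0, 0, 10, 0, 60, 0, 0, 8, 0, 60, 0, 0, 0, 0, 60, 0, 0, 0, 0])

```text
time_s: 5.93
ee_pos: [0.4014, -0.2614, 0.0185]
orientation: [0.0, 0.107, 0.994, -0.0]
contact_force: [-0.2, -0.5, 0.1]
finger_gap: 0.7
```

Run:
```python
from h import *
im=get_image("wrist"); cv2.imwrite("pics/w4.png",im["color"])
s=read_state();print(s["time_s"],s["ee_pos"],s["contact_force"])
```

```text
5.9833 [ 0.40167329 -0.26162035  0.01889316] [ 0.28978845  1.33384708 -0.1010194 ]
```

View pics/w4.png

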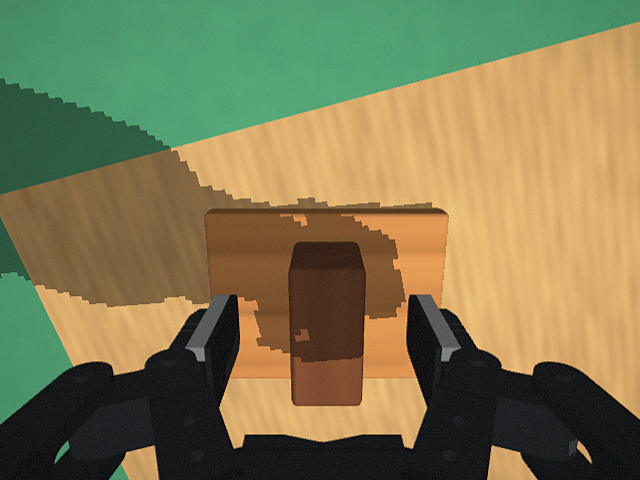

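The batten sits centred between the fingers (columns 290–365, fingers at 238 and 408). Closing.

Emit:
drive_tool(deltas=[15, 0, 0, 0, 0, 15, 0, 0, 0, 0, 15, 0, 0, 0, 0, 15, 0, 0, 0, 0, 15, 0, 0, 0, 0, 15, 0, 0, 0, 0, 15, 0, 0, 0, 0, 15, 0, 0, 0, 0], squeeze=30)

```text
time_s: 6.65
ee_pos: [0.4016, -0.2613, 0.0189]
orientation: [0.001, 0.107, 0.994, 0.0]
contact_force: [-0.2, 1.1, 6.4]
finger_gap: 0.273
```

Emit:
drive_tool(deltas=[15, 0, 0, -5, 0, 15, 0, 0, -10, 0, 15, 0, 0, -20, 0, 15, 0, 0, -30, 0, 15, 0, 0, -35, 0, 15, 0, 0, -35, 0, 15, 0, 0, -35, 0, 15, 0, 0, -30, 0, 15, 0, 0, -10, 0, 15, 0, 0, 0, 0])

```text
time_s: 7.48
ee_pos: [0.4023, -0.2622, 0.231]
orientation: [0.003, 0.107, 0.994, -0.0]
contact_force: [-0.0, -0.1, -1.9]
finger_gap: 0.277
```

Run:
```python
from h import *
im=get_image("wrist"); cv2.imwrite("pics/w5.png",im["color"])
s=read_state();print(s["time_s"],s["ee_pos"],s["contact_force"],s["wrist_torque"],s["finger_gap"]*85.4)
```

```text
7.5333 [ 0.40114951 -0.26121413  0.22875463] [ 0.13824448 -0.13251134 -2.39440167] [-0.01805706  0.00885044 -0.01645107] 23.226661777459636
```

View pics/w5.png

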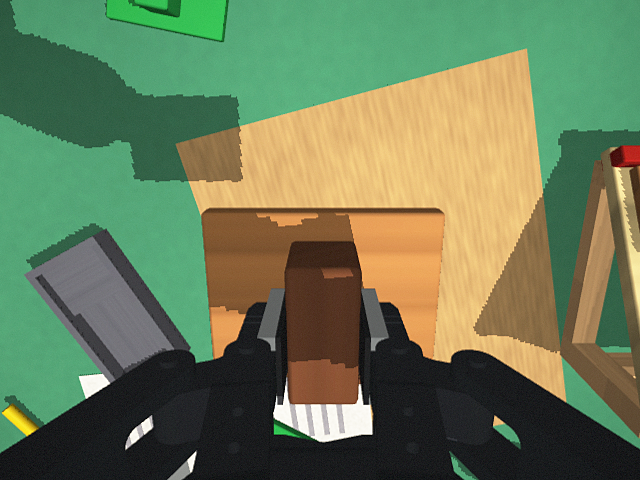

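```bash
cat > held.py <<'E'
from h import *
Rtc=np.array([[-.0,-.9585,-.2852],[1,0,0],[0,-.2852,.9585]]); ttc=np.array([.0719,-.0004,-.1430])
def heldfit(im,pts,tz0=.019):
    K=im["intrinsics"]; uv=np.array([p[:2] for p in pts],float); X=np.array([p[2:] for p in pts])/1000.
    # shingle frame in tool: x=tool x, y=-?; use tool axes (z down => heights negative)
    def res(p):
        tx,ty,tz,yaw=p; R=Rn.from_euler('z',yaw).as_matrix(); Q=X*[1,1,-1]@R.T+[tx,ty,tz]
        c=(Q-ttc)@Rtc; u=c@K.T; return (u[:,:2]/u[:,2:]-uv).ravel()
    r=least_squares(res,[0,0,tz0,0],loss='soft_l1'); print("held tool x,y,z mm, yaw deg",(r.x[:3]*1000).round(1),np.degrees(r.x[3]).round(2),r.fun.reshape(-1,2).round(1).tolist())
E
python3 - <<'E'
from held import *
im=get_image("wrist"); cv2.imwrite("pics/w5a.png",cv2.resize(im["color"][195:415,190:460],None,fx=2.7,fy=2.7,interpolation=cv2.INTER_CUBIC))
heldfit(im,[(203.5,211,35,-45,10),(443.5,211,35,45,10),(286,267,25,-12,40),(361,267,25,12,40),(287,403,-25,-12,40),(357.5,403,-25,12,40)])
E
```

```text
held tool x,y,z mm, yaw deg [-1.1 -0.3 21.5] 0.3 [[-1.3, 0.8], [0.8, 2.0], [-1.3, -0.5], [0.8, -0.1], [0.6, -0.6], [-0.2, -0.3]]
```

View pics/w5a.png

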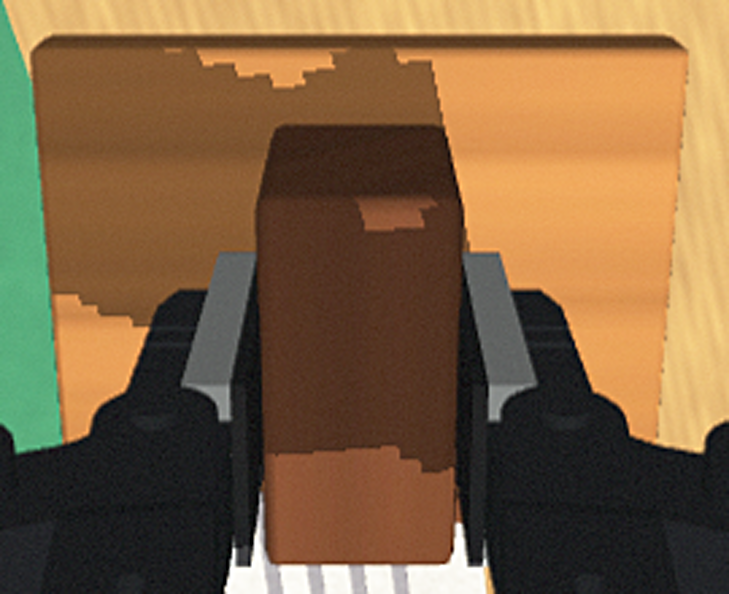

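```bash
cat > plan.py <<'E'
from fit import roofT
from h import *
RP=[.5188,.0979,np.radians(-12.15)]
def tcp(edge_x,yc,th,ex=-1.1,h=30,hc=11,ey=0):
    T=roofT(*RP); E=T[:3,:3]@(np.array([edge_x,yc+ey,0])/1000)+T[:3,3]
    Rp=Rn.from_euler('z',RP[2]).as_matrix()@Rn.from_euler('y',-np.radians(th)).as_matrix()
    C=E+Rp@(np.array([-35+ex,0,h])/1000)
    return C-[0,0,hc/1000]
def show(pts,yaw=None):
    s=read_state();R=Rn.from_quat(np.roll(s["orientation"],-1)).as_matrix();p=s["ee_pos"]
    print("t",s["time_s"],"ee",p.round(4),"yaw",np.degrees(np.arctan2(R[1,0],R[0,0])).round(2)-180,"F",s["contact_force"].round(1),"gap",(s["finger_gap"]*85.4).round(1))
    for q in pts:
        print(np.round(q,4),"tool d",(R.T@(q-p)*1000).round(1)); p=q
E
python3 - <<'E'
from plan import *
E=75
show([tcp(E,-47,0)+[0,0,.1],tcp(E,-47,0)+[0,0,.015]]+[tcp(72,-47,t) for t in (0,10,20,30)]+[tcp(70,-47,30)])
E
```

```text
Traceback (most recent call last):
  File "plan.py", line 11, in show
    print("t",s["time_s"],"ee",p.round(4),"yaw",np.degrees(np.arctan2(R[1,0],R[0,0])).round(2)-180,"F",s["contact_force"].round(1),"gap",(s["finger_gap"]*85.4).round(1))
                                                                                                                                         ^^^^^^^^^^^^^^^^^^^^^^^^^^^^
AttributeError: 'float' object has no attribute 'round'
```

```bash
sed -i 's/(s\["finger_gap"\]\*85.4).round(1)/round(s["finger_gap"]*85.4,1)/; s/s\["time_s"\],"ee"/round(s["time_s"],2),"ee"/' plan.py
python3 - <<'E'
from plan import *
E=75
show([tcp(E,-47,0)+[0,0,.1],tcp(E,-47,0)+[0,0,.015]]+[tcp(72,-47,t) for t in (0,10,20,30)]+[tcp(70,-47,30)])
E
```

```text
t 7.78 ee [ 0.3998 -0.2606  0.2264] yaw -12.27000000000001 F [-0.4  0.2 -1.9] gap 23.5
[0.5371 0.0459 0.2315] tool d [-69.  328.7  -5.3]
[0.5371 0.0459 0.1465] tool d [-0.3 -0.  85. ]
[0.5346 0.0464 0.13  ] tool d [ 2.5 -0.  16.5]
[0.53   0.0474 0.1233] tool d [ 4.6 -0.   6.7]
[0.5267 0.0481 0.1158] tool d [ 3.4 -0.   7.4]
[0.5246 0.0486 0.1079] tool d [ 2.  -0.   7.9]
[0.5229 0.0489 0.1069] tool d [ 1.7 -0.   1. ]
```

Emit:
drive_tool(deltas=[15, -3, 14, -1, 0, 15, -6, 29, -2, 0, 15, -6.5, 31, -1, 0, 15, -6.5, 31, -1, 0, 15, -6.5, 31, 0, 0, 15, -6.5, 31, 0, 0, 15, -6.5, 31, 0, 0, 15, -6.5, 31, 0, 0, 15, -6.5, 31, 0, 0, 15, -6.5, 31, 0, 0, 15, -6, 27, 0, 0, 15, -2.5, 10.7, 0, 0])

```text
time_s: 8.78
ee_pos: [0.5393, 0.0504, 0.2315]
orientation: [-0.001, 0.104, 0.995, 0.0]
contact_force: [0.8, 0.6, -2.3]
finger_gap: 0.273
```

Emit:
drive_tool(deltas=[15, 0, 0, 20, 0, 15, 0, 0, 25, 0, 15, 0, 0, 15, 0, 15, 0, 0, 0, 0, 15, 0, 0, 0, 0, 15, 0, 0, 0, 0, 15, 0, 0, 0, 0])

```text
time_s: 9.37
ee_pos: [0.5396, 0.0449, 0.1744]
orientation: [0.001, 0.107, 0.994, 0.0]
contact_force: [0.3, -0.4, -1.4]
finger_gap: 0.276
```

Run:
```python
from plan import *
im=get_image("wrist"); cv2.imwrite("pics/w6.png",im["color"])
show([tcp(75,-47,0)+[0,0,.015]]+[tcp(72,-47,t) for t in (0,10,20,30)]+[tcp(70,-47,30)])
T=roofT(*RP); X=np.array([[0,-139,10],[0,139,10],[70,2,10],[70,92,10],[150,-150,0],[150,150,0]])/1000
print(proj(im,X@T[:3,:3].T+T[:3,3]).round(1).tolist())
```

```text
t 9.52 ee [0.5393 0.0452 0.1742] yaw -12.27000000000001 F [ 0.4  0.2 -1.4] gap 23.1
[0.5371 0.0459 0.1465] tool d [ 2.4  0.2 27.7]
[0.5346 0.0464 0.13  ] tool d [ 2.6 -0.  16.5]
[0.53   0.0474 0.1233] tool d [ 4.7 -0.   6.7]
[0.5267 0.0481 0.1158] tool d [ 3.4 -0.   7.4]
[0.5246 0.0486 0.1079] tool d [ 2.1 -0.   7.9]
[0.5229 0.0489 0.1069] tool d [ 1.7 -0.   1. ]
[[155.0, 173.8], [662.7, 172.9], [419.8, 302.6], [596.2, 302.2], [113.1, 470.4], [726.4, 468.5]]
```

View pics/w6.png

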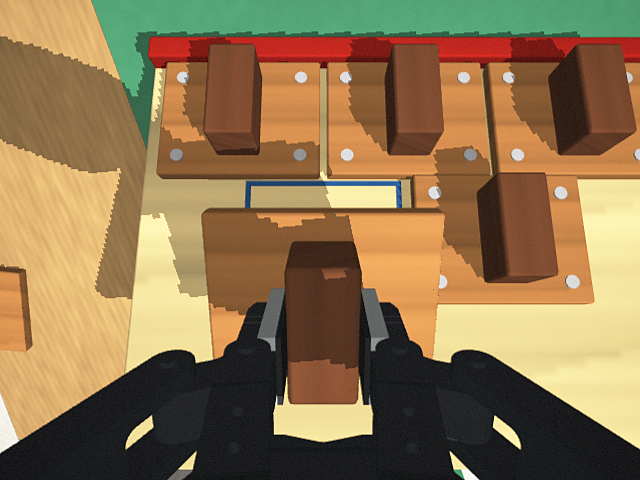

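Emit:
drive_tool(deltas=[15, 1, 0.4, 8, 0, 15, 1, 0, 10, 0, 15, 0.5, 0, 9, 0, 15, 1, 0, 6, 0, 15, 1, 0, 5, 0, 15, 0.5, 0, 2, 0, 15, 0, 0, 0, 0, 15, 0, 0, 0, 0, 15, 0, 0, 0, 0], squeeze=20)

```text
time_s: 10.27
ee_pos: [0.5343, 0.0467, 0.1335]
orientation: [0.0, 0.107, 0.994, 0.0]
contact_force: [-0.1, 0.1, -2.8]
finger_gap: 0.269
```

Emit:
drive_tool(deltas=[15, 0, 0, 1.5, 0, 15, 0, 0, 1.5, 0, 15, 0, 0, 0, 0])

```text
time_s: 10.52
ee_pos: [0.5338, 0.0467, 0.1301]
orientation: [-0.0, 0.107, 0.994, 0.0]
contact_force: [-0.2, -0.2, -1.3]
finger_gap: 0.273
```

Run:
```python
from plan import *
im=get_image("wrist"); cv2.imwrite("pics/w7.png",im["color"])
im=get_image("scene"); cv2.imwrite("pics/s7.png",cv2.resize(im["color"][180:440,230:530],None,fx=2.3,fy=2.3))
show([tcp(72,-47,t) for t in (0,10,20,30)]+[tcp(70,-47,30)])
```

```text
t 10.72 ee [0.5339 0.0467 0.1302] yaw -12.259999999999991 F [ 0.2  0.3 -1.7] gap 23.5
[0.5346 0.0464 0.13  ] tool d [-0.7 -0.1  0.2]
[0.53   0.0474 0.1233] tool d [ 4.7 -0.   6.7]
[0.5267 0.0481 0.1158] tool d [ 3.4 -0.   7.4]
[0.5246 0.0486 0.1079] tool d [ 2.1 -0.   7.9]
[0.5229 0.0489 0.1069] tool d [ 1.7 -0.   1. ]
```

View pics/w7.png

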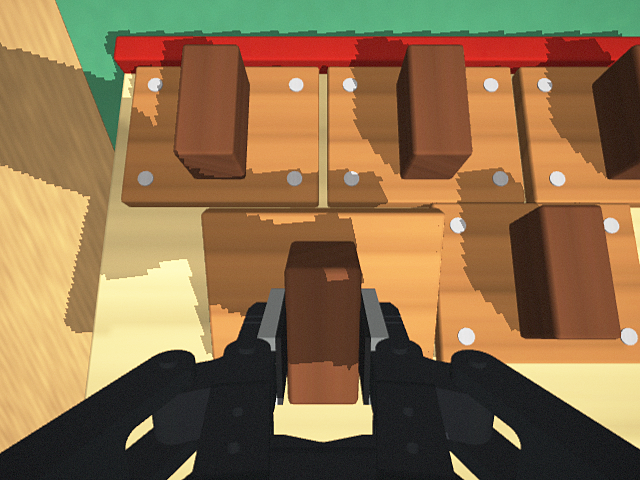

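View pics/s7.png

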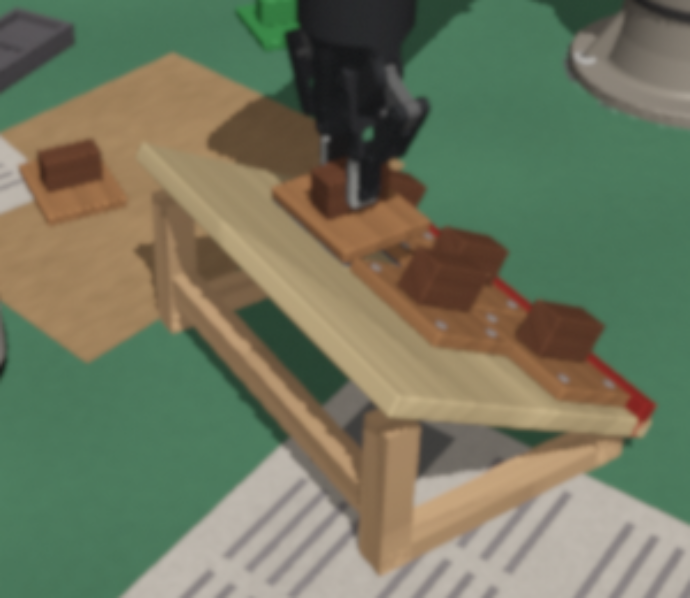

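The held shingle is centred over the bare place: its right edge (435–443) is just left of the nailed one (440+). Its uphill edge is about to touch. Starting the pivot-down.

Emit:
drive_tool(deltas=[15, 0, 0, 1.5, 0, 15, 1, 0, 1.5, 0, 15, 1, 0, 1.5, 0, 15, 0, 0, 0, 0])

```text
time_s: 11.05
ee_pos: [0.5331, 0.047, 0.1276]
orientation: [0.001, 0.107, 0.994, 0.001]
contact_force: [-3.5, -1.4, 9.5]
finger_gap: 0.278
```

Emit:
drive_tool(deltas=[15, 1, 0, 1.5, 0, 15, 1, 0, 1.5, 0, 15, 0, 0, 0, 0])

```text
time_s: 11.3
ee_pos: [0.5311, 0.0474, 0.1246]
orientation: [0.001, 0.107, 0.994, 0.001]
contact_force: [-3.0, 0.1, 9.8]
finger_gap: 0.272
```

Run:
```python
from plan import *
im=get_image("wrist"); cv2.imwrite("pics/w8.png",im["color"])
show([tcp(72,-47,t) for t in (10,20,30)]+[tcp(70,-47,30)])
```

```text
t 11.45 ee [0.5311 0.0474 0.1247] yaw -12.27000000000001 F [-2.7  0.1  9.6] gap 23.2
[0.53   0.0474 0.1233] tool d [ 1.1 -0.3  1.4]
[0.5267 0.0481 0.1158] tool d [ 3.4 -0.   7.4]
[0.5246 0.0486 0.1079] tool d [ 2.1 -0.   7.9]
[0.5229 0.0489 0.1069] tool d [ 1.7 -0.   1. ]
```

View pics/w8.png

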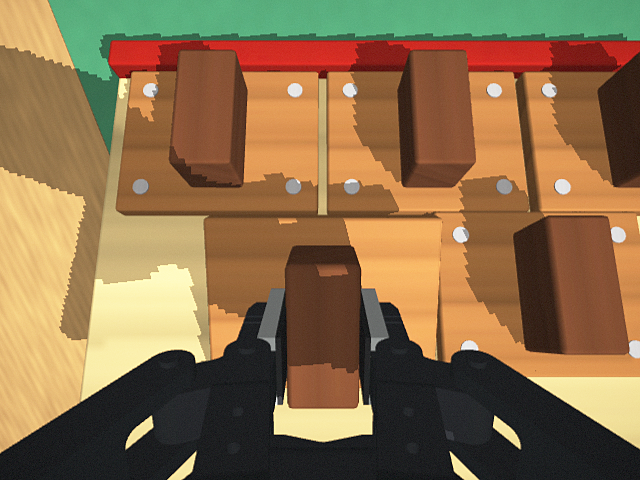

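Contact at about 11 N, and the shingle is pivoting in the pads as wanted. Continuing.

Emit:
drive_tool(deltas=[15, 1, 0, 1.5, 0, 15, 1, 0, 2, 0, 15, 0.8, 0, 2, 0, 15, 0.8, 0, 2, 0, 15, 0.7, 0, 1.5, 0, 15, 0, 0, 0, 0])

```text
time_s: 11.95
ee_pos: [0.5262, 0.0485, 0.1151]
orientation: [0.0, 0.107, 0.994, 0.001]
contact_force: [-4.2, 1.1, 8.9]
finger_gap: 0.269
```

Emit:
drive_tool(deltas=[15, 0.5, 0, 1.5, 0, 15, 0.5, 0, 1.5, 0, 15, 0.5, 0, 1.5, 0, 15, 0, 0, 0, 0])

```text
time_s: 12.28
ee_pos: [0.5245, 0.0488, 0.1105]
orientation: [0.0, 0.107, 0.994, 0.001]
contact_force: [-3.9, -1.0, 8.7]
finger_gap: 0.275
```

Run:
```python
from plan import *
im=get_image("wrist"); cv2.imwrite("pics/w9.png",im["color"])
im=get_image("scene"); cv2.imwrite("pics/s9.png",cv2.resize(im["color"][180:440,230:530],None,fx=2.3,fy=2.3))
show([tcp(72,-47,t) for t in (30,)]+[tcp(70,-47,30)])
```

```text
t 12.48 ee [0.5245 0.0489 0.1105] yaw -12.27000000000001 F [-3.7  0.1  8.9] gap 23.6
[0.5246 0.0486 0.1079] tool d [-0.2 -0.3  2.6]
[0.5229 0.0489 0.1069] tool d [ 1.7 -0.   1. ]
```

View pics/w9.png

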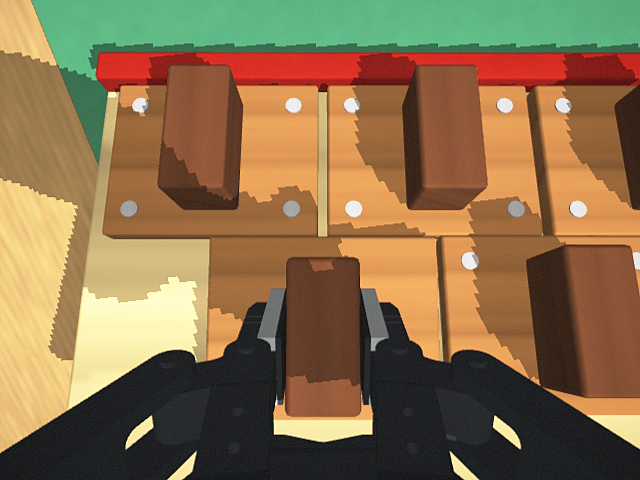

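View pics/s9.png

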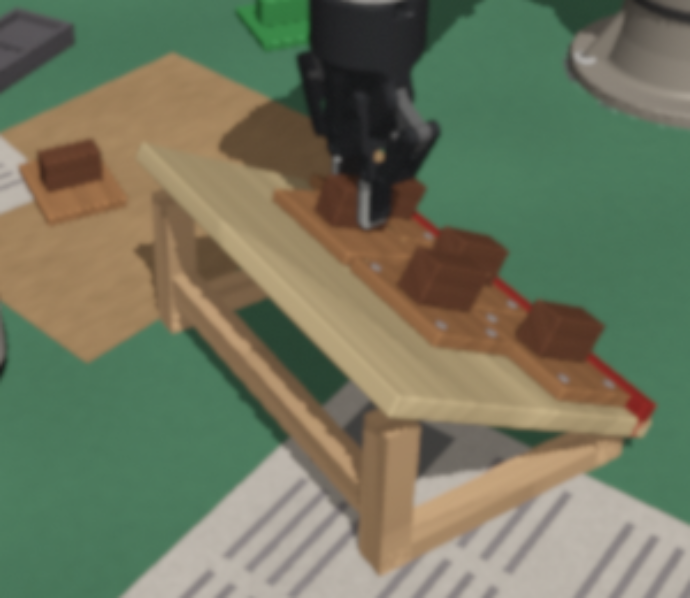

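Emit:
drive_tool(deltas=[15, 0, -0.5, 1, 0, 15, 0, -0.5, 1, 0, 15, 0, 0, 0.6, 0, 15, 0, 0, 0, 0])

```text
time_s: 12.82
ee_pos: [0.5238, 0.049, 0.1079]
orientation: [-0.001, 0.107, 0.994, 0.001]
contact_force: [-5.9, 2.6, 10.5]
finger_gap: 0.274
```

Run:
```python
from plan import *
im=get_image("wrist"); cv2.imwrite("pics/w10.png",cv2.resize(im["color"][190:440,180:500],None,fx=2.4,fy=2.4))
show([tcp(72,-47,t) for t in (30,)]+[tcp(70,-47,30)])
```

```text
t 12.97 ee [0.5238 0.049  0.1079] yaw -12.22999999999999 F [-5.6  1.9 10.4] gap 23.6
[0.5246 0.0486 0.1079] tool d [-0.9 -0.2 -0. ]
[0.5229 0.0489 0.1069] tool d [ 1.7 -0.   1. ]
```

View pics/w10.png

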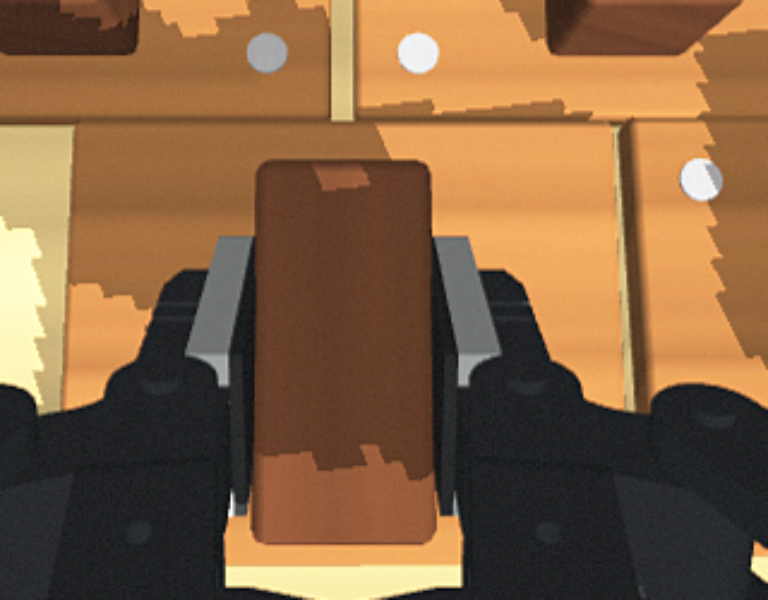

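Emit:
drive_tool(deltas=[15, 0.5, -0.7, 0, 0, 15, 0.6, -0.7, 0.3, 0, 15, 0.6, 0, 0.4, 0, 15, 0, 0, 0, 0])

```text
time_s: 13.3
ee_pos: [0.5238, 0.0489, 0.1078]
orientation: [0.002, 0.106, 0.994, 0.002]
contact_force: [-1.8, 4.2, 8.3]
finger_gap: 0.273
```

Run:
```python
from plan import *
im=get_image("wrist"); cv2.imwrite("pics/w11.png",cv2.resize(im["color"][220:370,190:460],None,fx=2.9,fy=2.9,interpolation=cv2.INTER_CUBIC))
show([tcp(70,-47,30)])
```

```text
t 13.45 ee [0.5238 0.0489 0.1078] yaw -12.180000000000007 F [-3.   3.4  8.7] gap 23.6
[0.5229 0.0489 0.1069] tool d [ 0.8 -0.2  0.8]
```

View pics/w11.png

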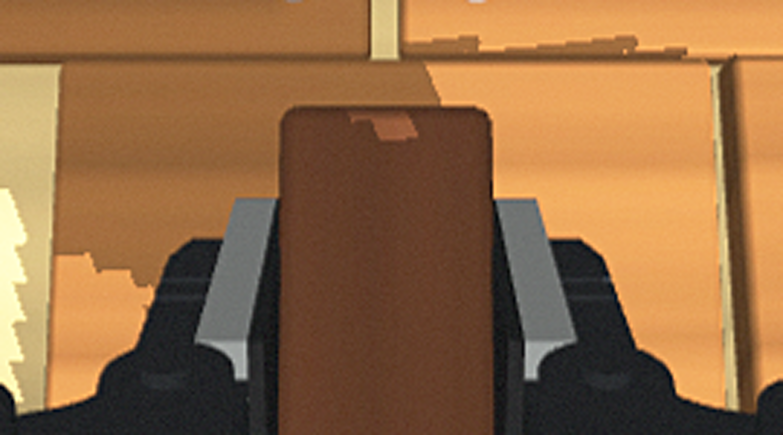

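Emit:
drive_tool(deltas=[28, 0, 0.5, -0.5, 0, 36, 0, 0, 0, 0, 45, 0, 0, 0, 0, 50, 0, 0, -5, 0, 50, 0, 0, -20, 0, 50, 0, 0, -35, 0, 50, 0, 0, -30, 0, 50, 0, 0, -15, 0, 50, 0, 0, 0, 0, 50, 0, 0, 0, 0, 50, 0, 0, 0, 0])

```text
time_s: 14.37
ee_pos: [0.5214, 0.0471, 0.2104]
orientation: [-0.001, 0.107, 0.994, -0.0]
contact_force: [0.3, 0.2, 0.1]
finger_gap: 0.579
```

Run:
```python
from plan import *
im=get_image("wrist"); cv2.imwrite("pics/w12.png",im["color"])
cv2.imwrite("pics/w12a.png",cv2.resize(im["color"][150:310,190:480],None,fx=2.75,fy=2.75,interpolation=cv2.INTER_CUBIC))
show([])
```

```text
t 14.52 ee [0.5213 0.0471 0.21  ] yaw -12.27000000000001 F [-0.5  0.1 -0.4] gap 50.2
```

View pics/w12.png

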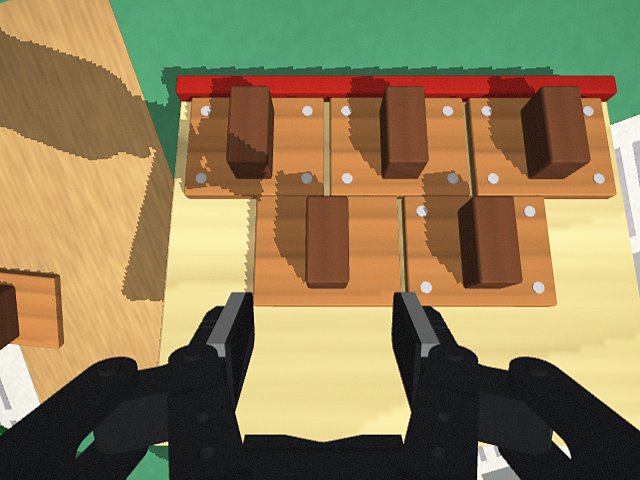

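View pics/w12a.png

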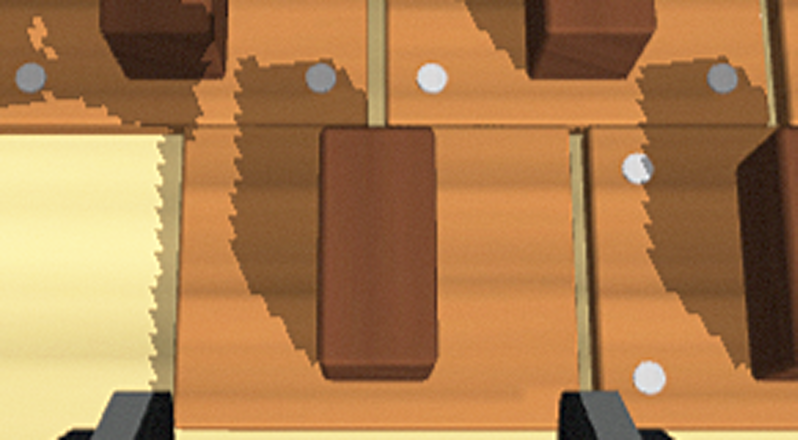

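First shingle: lower edge is in line with the nailed one, and the gap is about 3.9 mm at both ends, so it is square. On to the second shingle.

Emit:
drive_tool(deltas=[60, -5, -13, -4, 0, 60, -10, -26, -4, 0, 60, -10, -26, -2, 0, 60, -10, -26, 0, 0, 60, -10, -26, 0, 0, 60, -10, -26, 0, 0, 60, -10, -26, 0, 0, 60, -10, -26, 0, 0, 60, -10, -26, 0, 0, 60, -10, -26, 0, 0, 60, -10, -26, 0, 0, 60, -4, -8, 0, 6.5])

```text
time_s: 15.52
ee_pos: [0.5676, -0.256, 0.2205]
orientation: [-0.001, 0.167, 0.986, -0.002]
contact_force: [0.0, -0.9, -0.2]
finger_gap: 0.701
```

Emit:
drive_tool(deltas=[60, 0, 0, 0, 0, 60, 0, 0, 0, 0, 60, 0, 0, 0, 0, 60, 0, 0, 0, 0])

```text
time_s: 15.85
ee_pos: [0.5693, -0.2484, 0.2209]
orientation: [-0.0, 0.161, 0.987, 0.001]
contact_force: [-1.0, 0.4, -0.2]
finger_gap: 0.704
```

Run:
```python
from plan import *
im=get_image("wrist"); cv2.imwrite("pics/w13.png",im["color"])
show([])
```

```text
t 16.0 ee [ 0.5693 -0.2492  0.2214] yaw -18.620000000000005 F [-0.4 -0.3 -0.1] gap 60.1
```

View pics/w13.png

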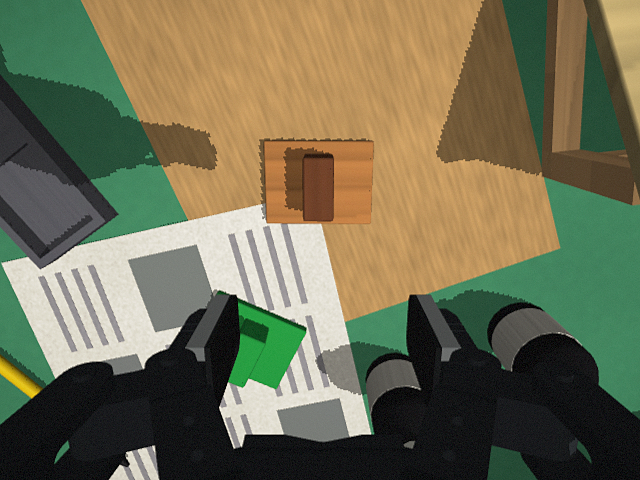

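The second shingle's plate is at (263–373, 141–223), square to the tool. The white bottle shows near (395,385), so I'm checking clearance.

Run:
```python
from shin import *
im=get_image("wrist")
cv2.imwrite("pics/w13a.png",cv2.resize(im["color"][130:235,250:390],None,fx=5.7,fy=5.7,interpolation=cv2.INTER_CUBIC))
for n,uv in [("top",(306.6,136)),("scene",(213.2,339.5)),("top",(364.2,128.9)),("scene",(167.3,305.7))]: print(n,ray(ims[n],uv,0).round(3))
```

```text
top [ 0.749 -0.112  0.   ]
scene [ 0.751 -0.12   0.   ]
top [ 0.767 -0.242 -0.   ]
scene [ 0.761 -0.252  0.   ]
```

View pics/w13a.png

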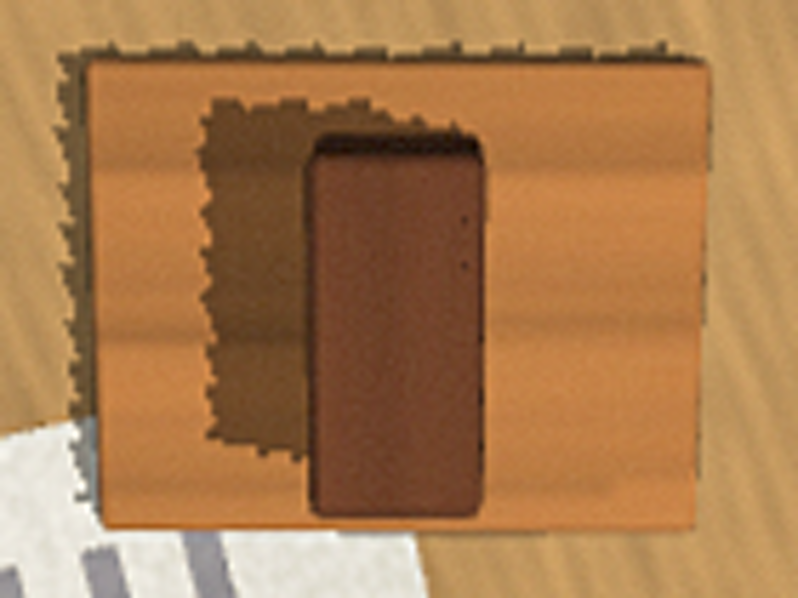

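Run:
```python
from shin import *
im=get_image("wrist")
f=lambda u,v:(250+(u+.5)/5.7-.5,130+(v+.5)/5.7-.5)
p=fitsh(im,[(*f(709,63),-35,45,10),(*f(90,62),-35,-45,10),(*f(693,525),35,45,10),(*f(101,525),35,-45,10),(*f(482,155),-25,12,40),(*f(310,155),-25,-12,40),(*f(482,517),25,12,40),(*f(312,517),25,-12,40)],[.56,-.25,-.32])
s=read_state();R=Rn.from_quat(np.roll(s["orientation"],-1)).as_matrix()
print((R.T@(np.r_[p[:2],.018]-s["ee_pos"])*1000).round(1),np.degrees(np.arctan2(R[1,0],R[0,0]))-180)
```

```text
[ 0.5582 -0.2494 -0.3289] -18.84 [[0.8, -0.7], [-1.4, -0.8], [0.6, 1.4], [-0.3, 1.2], [1.0, -0.4], [-0.8, -0.5], [0.3, 0.4], [-0.5, 0.4]]
[ 10.6  -2.7 203.5] -18.744929181648303
```

Emit:
drive_tool(deltas=[60, 5.6, -1, 20, 0, 60, 5, -1, 30, 0, 60, 0, 0, 35, 0, 60, 0, 0, 35, 0, 60, 0, 0, 30, 0, 60, 0, 0, 20, 0, 60, 0, 0, 15, 0, 60, 0, 0, 10, 0, 60, 0, 0, 8, 0, 60, 0, 0, 0, 0, 60, 0, 0, 0, 0])

```text
time_s: 17.22
ee_pos: [0.5588, -0.2492, 0.0188]
orientation: [0.0, 0.163, 0.987, -0.0]
contact_force: [0.2, -1.0, 0.3]
finger_gap: 0.702
```

Run:
```python
from plan import *
im=get_image("wrist"); cv2.imwrite("pics/w14.png",im["color"])
show([])
```

```text
t 17.37 ee [ 0.5593 -0.2494  0.0196] yaw -18.75999999999999 F [ 0.3  0.4 -0.4] gap 60.0
```

View pics/w14.png

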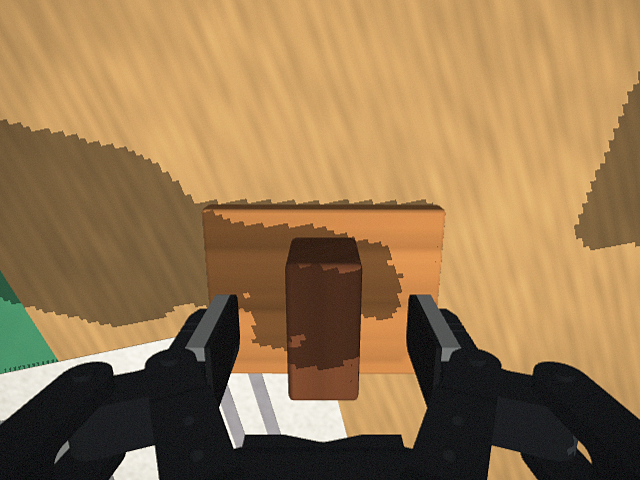

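The batten is centred between the fingers. Closing and lifting.

Emit:
drive_tool(deltas=[15, 0, 0, 0.5, 0, 15, 0, 0, 0, 0, 15, 0, 0, 0, 0, 15, 0, 0, 0, 0, 15, 0, 0, 0, 0, 15, 0, 0, 0, 0, 15, 0, 0, 0, 0, 15, 0, 0, 0, 0], squeeze=30)

```text
time_s: 18.03
ee_pos: [0.5587, -0.2492, 0.0184]
orientation: [0.0, 0.163, 0.987, -0.0]
contact_force: [-0.2, -0.0, 5.8]
finger_gap: 0.273
```

Emit:
drive_tool(deltas=[15, 0, 0, -5, 0, 15, 0, 0, -10, 0, 15, 0, 0, -20, 0, 15, 0, 0, -30, 0, 15, 0, 0, -35, 0, 15, 0, 0, -35, 0, 15, 0, 0, -35, 0, 15, 0, 0, -30, 0, 15, 0, 0, -20, -6.5, 15, 0, 0, 0, 0, 15, 0, 0, 0, 0])

```text
time_s: 18.95
ee_pos: [0.5585, -0.249, 0.2387]
orientation: [0.001, 0.108, 0.994, 0.0]
contact_force: [-0.5, 0.5, -2.7]
finger_gap: 0.272
```

Run:
```python
from plan import *
im=get_image("wrist"); cv2.imwrite("pics/w15.png",im["color"])
cv2.imwrite("pics/w15a.png",cv2.resize(im["color"][195:415,190:460],None,fx=2.7,fy=2.7,interpolation=cv2.INTER_CUBIC))
show([tcp(140+3,0,0)+[0,0,.1],tcp(143,0,0)+[0,0,.03]]+[tcp(142,0,t) for t in (0,10,20,30)]+[tcp(140,0,30)])
```

```text
t 19.1 ee [ 0.5571 -0.2481  0.2357] yaw -12.330000000000013 F [ 0.3  0.4 -2.7] gap 23.3
[0.6046 0.0794 0.2655] tool d [ 23.7 330.2 -29.5]
[0.6046 0.0794 0.1955] tool d [-0.3 -0.  70. ]
[0.6037 0.0796 0.165 ] tool d [ 0.7 -0.  30.5]
[0.5992 0.0806 0.1583] tool d [ 4.6 -0.   6.7]
[0.5958 0.0813 0.1508] tool d [ 3.4 -0.   7.4]
[0.5938 0.0818 0.1429] tool d [ 2.  -0.   7.9]
[0.5921 0.0821 0.1419] tool d [ 1.7 -0.   1. ]
```

View pics/w15a.png

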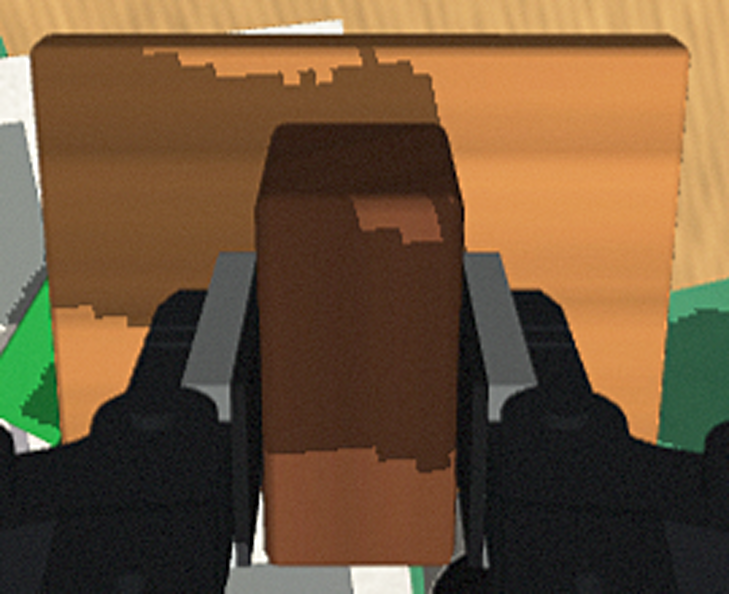

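Emit:
drive_tool(deltas=[15, 1, 12, -8, 0, 15, 2, 28, -8, 0, 15, 2.2, 31, -8, 0, 15, 2.2, 31, -6, 0, 15, 2.2, 31, 0, 0, 15, 2.2, 31, 0, 0, 15, 2.2, 31, 0, 0, 15, 2.2, 31, 0, 0, 15, 2.2, 31, 0, 0, 15, 2.2, 31, 0, 0, 15, 2, 28, 0, 0, 15, 1.3, 14.2, 0, 0])

```text
time_s: 20.1
ee_pos: [0.6043, 0.0843, 0.2655]
orientation: [-0.002, 0.104, 0.995, 0.001]
contact_force: [-0.4, 2.1, -1.9]
finger_gap: 0.275
```

Emit:
drive_tool(deltas=[15, 0, 0, 15, 0, 15, 0, 0, 20, 0, 15, 0, 0, 20, 0, 15, 0, 0, 10, 0, 15, 0, 0, 0, 0, 15, 0, 0, 0, 0, 15, 0, 0, 0, 0])

```text
time_s: 20.68
ee_pos: [0.6059, 0.0783, 0.2038]
orientation: [0.001, 0.107, 0.994, 0.0]
contact_force: [0.5, -0.7, -0.8]
finger_gap: 0.271
```

Run:
```python
from plan import *
im=get_image("wrist"); cv2.imwrite("pics/w16.png",im["color"])
show([tcp(143.2,0,0)+[0,0,.005]]+[tcp(143.2,0,t) for t in (0,10,20,30)]+[tcp(141.2,0,30)])
T=roofT(*RP); X=np.array([[70,-2,10],[70,2,10],[70,92,10],[70,-92,10]])/1000
print(proj(im,X@T[:3,:3].T+T[:3,3]).round(1).tolist())
```

```text
t 20.83 ee [0.606  0.0787 0.2042] yaw -12.280000000000001 F [-0.4  0.3 -1. ] gap 23.4
[0.6047 0.0794 0.1706] tool d [ 1.4  0.4 33.6]
[0.6047 0.0794 0.1656] tool d [ 0. -0.  5.]
[0.6002 0.0804 0.1589] tool d [ 4.7 -0.   6.7]
[0.5968 0.0811 0.1514] tool d [ 3.4 -0.   7.4]
[0.5948 0.0815 0.1435] tool d [ 2.1 -0.   7.9]
[0.5931 0.0819 0.1425] tool d [ 1.7 -0.   1. ]
[[320.1, 179.6], [327.5, 179.6], [494.9, 179.3], [152.5, 180.0]]
```

View pics/w16.png

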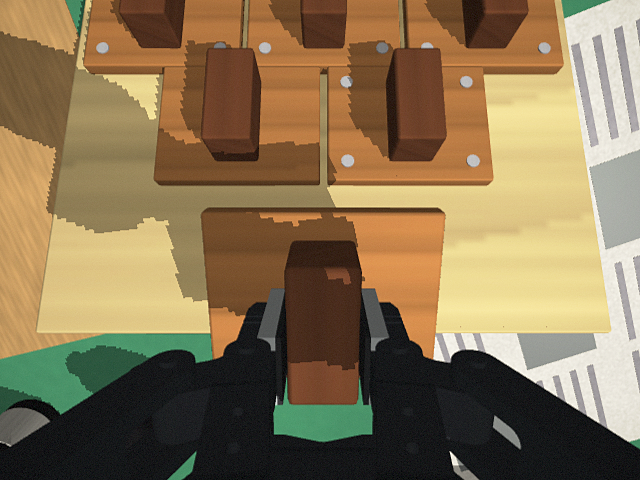

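The joint between second-course shingles is at column 324.5, nearly under the tool centre. Descending.

Emit:
drive_tool(deltas=[15, 0.7, 0.6, 12, 0, 15, 0.7, 0, 12, 0, 15, 0, 0, 9, 0, 15, 0, 0, 3, 0, 15, 0, 0, 2, 0, 15, 0, 0, 0, 0, 15, 0, 0, 0, 0], squeeze=20)

```text
time_s: 21.42
ee_pos: [0.6042, 0.0796, 0.165]
orientation: [0.0, 0.107, 0.994, 0.0]
contact_force: [-0.6, -0.1, -2.0]
finger_gap: 0.269
```

Emit:
drive_tool(deltas=[15, 0, 0, 1.5, 0, 15, 1, 0, 1.5, 0, 15, 1, 0, 1.5, 0, 15, 0.7, 0, 1.5, 0, 15, 0, 0, 0, 0])

```text
time_s: 21.83
ee_pos: [0.6033, 0.08, 0.162]
orientation: [0.002, 0.107, 0.994, 0.001]
contact_force: [-3.2, -0.8, 9.0]
finger_gap: 0.275
```

Run:
```python
from plan import *
im=get_image("wrist"); cv2.imwrite("pics/w17.png",im["color"])
show([tcp(143.2,0,t) for t in (10,20,30)]+[tcp(141.2,0,30)])
```

```text
t 21.98 ee [0.6033 0.08   0.162 ] yaw -12.280000000000001 F [-2.8 -0.3  9.3] gap 23.8
[0.6002 0.0804 0.1589] tool d [ 3.1 -0.3  3.2]
[0.5968 0.0811 0.1514] tool d [ 3.5 -0.   7.4]
[0.5948 0.0815 0.1435] tool d [ 2.1 -0.   7.9]
[0.5931 0.0819 0.1425] tool d [ 1.7 -0.   1. ]
```

View pics/w17.png

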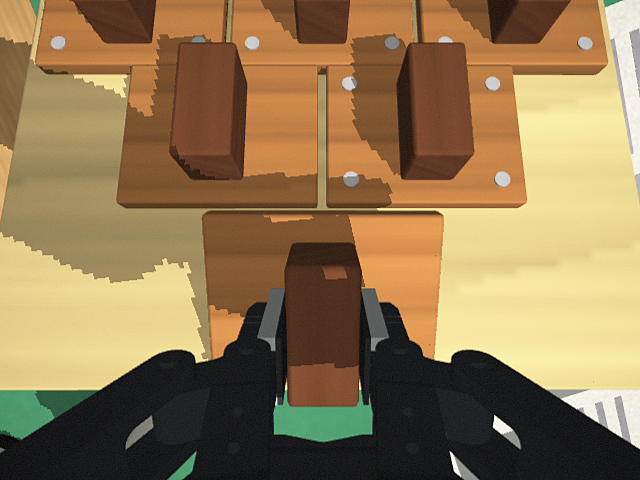

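Emit:
drive_tool(deltas=[15, 1.2, -0.2, 1.5, 0, 15, 1.2, 0, 1.7, 0, 15, 1, 0, 2, 0, 15, 0.9, 0, 2, 0, 15, 0.8, 0, 2, 0, 15, 0.7, 0, 1.5, 0, 15, 0, 0, 0, 0])

```text
time_s: 22.57
ee_pos: [0.5967, 0.0814, 0.1508]
orientation: [0.002, 0.107, 0.994, 0.001]
contact_force: [-4.2, 0.5, 8.2]
finger_gap: 0.276
```

Emit:
drive_tool(deltas=[15, 0.6, -0.2, 2, 0, 15, 0.5, 0, 2, 0, 15, 0.4, 0, 2, 0, 15, 0.2, 0, 1, 0, 15, 0, 0, 0, 0])

```text
time_s: 22.98
ee_pos: [0.5943, 0.0819, 0.1435]
orientation: [0.001, 0.107, 0.994, 0.001]
contact_force: [-4.9, 0.6, 9.2]
finger_gap: 0.276
```

Run:
```python
from plan import *
im=get_image("wrist"); cv2.imwrite("pics/w18.png",im["color"])
show([tcp(143.2,0,30)]+[tcp(141.2,0,30)])
```

```text
t 23.13 ee [0.5943 0.082  0.1435] yaw -12.259999999999991 F [-5.5  0.4  8.8] gap 23.0
[0.5948 0.0815 0.1435] tool d [-0.6 -0.3 -0.1]
[0.5931 0.0819 0.1425] tool d [ 1.7 -0.   1. ]
```

View pics/w18.png

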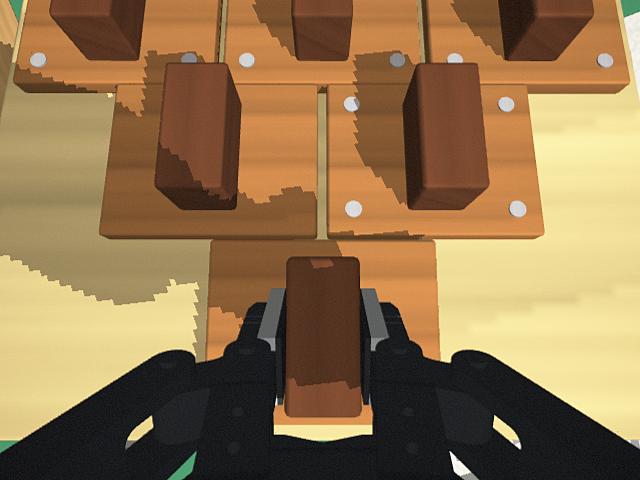

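Nearly flat, with a thin gap left to the course below (rows 238–240). Sliding it downhill.

Emit:
drive_tool(deltas=[15, 0.8, -0.2, 0.4, 0, 15, 0.8, -0.2, 0.4, 0, 15, 0.8, 0, 0.4, 0, 15, 0, 0, 0, 0])

```text
time_s: 23.47
ee_pos: [0.5942, 0.0819, 0.1432]
orientation: [0.003, 0.107, 0.994, 0.001]
contact_force: [-1.0, 0.4, 7.7]
finger_gap: 0.277
```

Run:
```python
from plan import *
im=get_image("wrist"); cv2.imwrite("pics/w19.png",cv2.resize(im["color"][200:350,190:460],None,fx=2.9,fy=2.9,interpolation=cv2.INTER_CUBIC))
show([tcp(141.2,0,30)])
```

```text
t 23.62 ee [0.5942 0.0819 0.1432] yaw -12.25 F [-1.  -0.3  9.5] gap 23.2
[0.5931 0.0819 0.1425] tool d [ 1.1 -0.3  0.6]
```

View pics/w19.png

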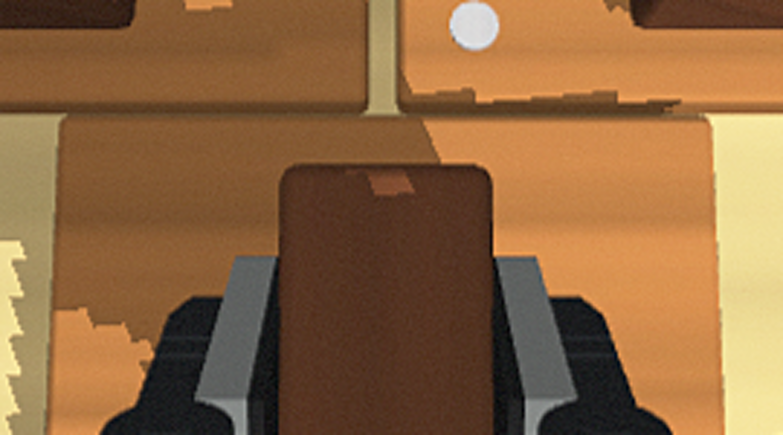

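Emit:
drive_tool(deltas=[15, 1, -0.2, 0.2, 0, 15, 1, -0.2, 0.2, 0, 15, 1, 0, 0.2, 0, 15, 0, 0, 0, 0])

```text
time_s: 23.95
ee_pos: [0.5924, 0.0819, 0.1423]
orientation: [0.005, 0.107, 0.994, 0.001]
contact_force: [3.8, -1.3, 5.9]
finger_gap: 0.274
```

Run:
```python
from plan import *
im=get_image("wrist"); cv2.imwrite("pics/w20.png",cv2.resize(im["color"][200:350,190:460],None,fx=2.9,fy=2.9,interpolation=cv2.INTER_CUBIC))
show([tcp(141.2,0,30)])
```

```text
t 24.1 ee [0.5924 0.082  0.1423] yaw -12.259999999999991 F [2.6 1.1 6.5] gap 23.5
[0.5931 0.0819 0.1425] tool d [-0.7  0.1 -0.2]
```

View pics/w20.png

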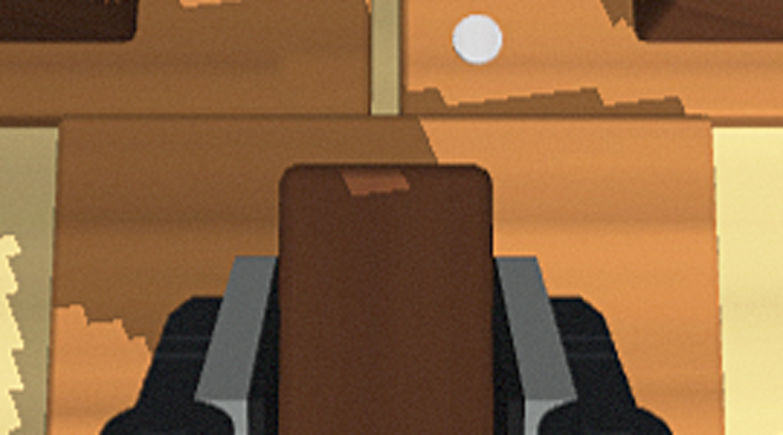

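Now butted; the joint centre (386) and shingle centre (384.5) differ by about 0.2 mm. Releasing.

Emit:
drive_tool(deltas=[28, -1, 0, -0.7, 0, 36, 0, 0, 0, 0, 45, 0, 0, 0, 0, 50, 0, 0, -5, 0, 50, 0, 0, -20, 0, 50, 0, 0, -35, 0, 50, 0, 0, -35, 0, 50, 0, 0, -15, 0, 50, 0, 0, 0, 0, 50, 0, 0, 0, 0, 50, 0, 0, 0, 0])

```text
time_s: 25.02
ee_pos: [0.5884, 0.0817, 0.249]
orientation: [-0.001, 0.107, 0.994, -0.0]
contact_force: [-0.7, 0.8, 0.0]
finger_gap: 0.586
```

Run:
```python
from plan import *
im=get_image("wrist"); cv2.imwrite("pics/w21.png",im["color"])
cv2.imwrite("pics/w21a.png",cv2.resize(im["color"][40:320,150:510],None,fx=2.14,fy=2.14,interpolation=cv2.INTER_CUBIC))
show([])
```

```text
t 25.17 ee [0.5884 0.0816 0.2485] yaw -12.259999999999991 F [-0.4 -0.7  0.5] gap 49.9
```

View pics/w21.png

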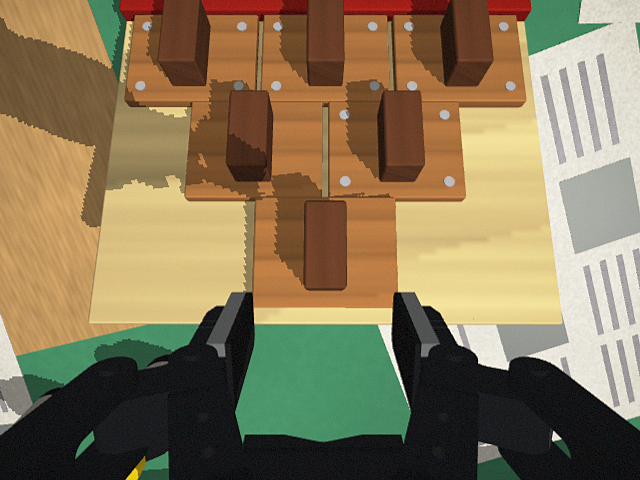

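View pics/w21a.png

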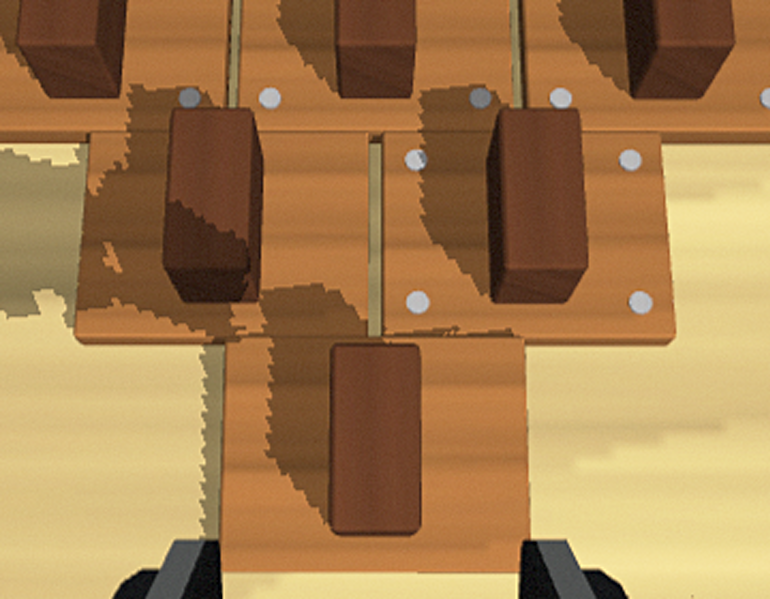

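Emit:
drive_tool(deltas=[60, 0, 0, -20, 0, 60, -10, -15, -20, 0, 60, -20, -30, -20, 0, 60, -20, -35, -20, 0, 60, -15, -35, 0, 0, 60, 0, -35, 0, 0, 60, 0, -35, 0, 0, 60, 0, -20, 0, 0, 60, 0, 0, 0, 0, 60, 0, 0, 0, 0])

```text
time_s: 26.0
ee_pos: [0.6077, -0.1313, 0.3278]
orientation: [-0.001, 0.109, 0.994, 0.0]
contact_force: [0.5, 0.7, 0.6]
finger_gap: 0.704
```

Run:
```python
from plan import *
a=get_image("scene")["color"];b=get_image("top")["color"]
cv2.imwrite("pics/s22.png",cv2.resize(a[180:440,180:530],None,fx=2.2,fy=2.2,interpolation=cv2.INTER_CUBIC))
cv2.imwrite("pics/t22.png",b)
show([])
```

```text
t 26.2 ee [ 0.609  -0.1275  0.3279] yaw -12.080000000000013 F [-0.2  0.3  0.6] gap 59.8
```

View pics/s22.png

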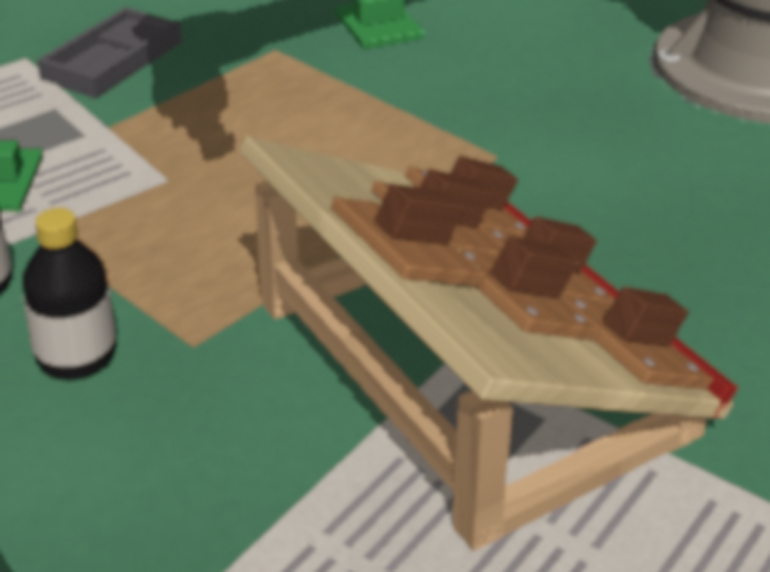

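View pics/t22.png

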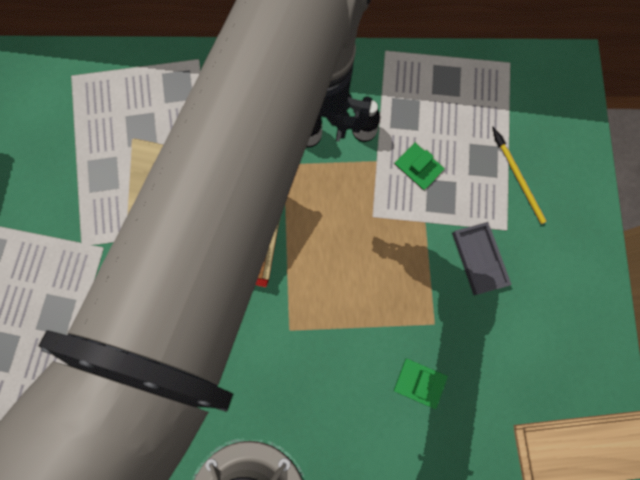

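The scene picture shows all shingles lying flat in staggered courses (third course at about (440,230) in the crop). The bottles and inkstone are undisturbed, and the robot is clear. Handing in.

```bash
python3 -c "
from rig import *
print(job_done())"
```

```text
the job is handed in; nothing more can be done
None
```

Both loose shingles are on the roof, and I handed the job in at about 26 s of the 56 s allowed. I laid the near one in the bare place of the second course first. The other then went on as the third course, over the joint. The tool cannot tilt, so each shingle was pressed onto the deck at about 11 N with a light grip until it pivoted flat. I then pushed it downhill and released it.

**Last checks from the wrist and scene pictures:**
- **Second course:** the gap to the nailed shingle is about 3.9 mm at the lower end and 3.8 mm at the upper end, so it lies square. Its lower edge looks in line with the nailed one, but it did not visibly move when I pushed it downhill. By the arm's readings it could sit up to about 0.7 mm short of touching the first course.
- **Third course:** it slid about 2 mm under the push and is butted against the second course. It is centred on the joint to about 0.2 mm.
- **Flatness:** both shingles look flat on the deck in the scene picture.
- **Bystanders:** the inkstone shows where it was in the final top picture. The bottles are partly hidden by the arm there, but both still stand and I never went near them.

No check failed. The top and scene cameras disagreed with the wrist camera by up to about 4 mm, so I used the wrist camera's positions for the grasps and placings.

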